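# Put the washed rolling pins back on their stand

## Task

The four rolling pins have dried on the notched rack left of the sink. Move them one by one to the storage stand on the right, each into the cradle made for its length, and lower it in gently until the stubs at both ends rest on the bottoms of the two brass slots; do not drop the pins in from above.

Things in the scene. Friction and masses are not known exactly. Their poses are not given: they have to be found in the camera images.
- pin_a: shortest of four small wooden rolling pins: barrel 62 mm long, 20 mm thick; at each end a dark axle stub 12 mm thick, 20 mm long (102 mm over all). Origin at its centre, on the axis; x along the pin, either way round the same. Lies level across the drying rack's rails in any one of its notches. Under 0.2 kg.
- cradle_a: shortest of four cradles, for pin_a: wooden foot 106x30x8 mm with two brass forks (6 mm rod, centres 82 mm apart), each a U-slot open upward, 16 mm wide, flared to 38 mm between the tips, 82 mm high. Origin under the foot's middle, 12 mm above the worktop; x from fork to fork, z up. Pin seated: axis 52 mm above this origin, barrel between the forks, 7 mm spare at each end.
- pin_b: second shortest of four small wooden rolling pins: barrel 90 mm long, 22 mm thick; at each end a dark axle stub 12 mm thick, 20 mm long (130 mm over all). Origin at its centre, on the axis; x along the pin, either way round the same. Lies level across the drying rack's rails in any one of its notches. Under 0.2 kg.
- cradle_b: second shortest of four cradles, for pin_b: wooden foot 134x30x8 mm with two brass forks (6 mm rod, centres 110 mm apart), each a U-slot open upward, 16 mm wide, flared to 38 mm between the tips, 82 mm high. Origin under the foot's middle, 12 mm above the worktop; x from fork to fork, z up. Pin seated: axis 52 mm above this origin, barrel between the forks, 7 mm spare at each end.
- pin_c: second longest of four small wooden rolling pins: barrel 118 mm long, 24 mm thick; at each end a dark axle stub 12 mm thick, 20 mm long (158 mm over all). Origin at its centre, on the axis; x along the pin, either way round the same. Lies level across the drying rack's rails in any one of its notches. Under 0.2 kg.
- cradle_c: second longest of four cradles, for pin_c: wooden foot 162x30x8 mm with two brass forks (6 mm rod, centres 138 mm apart), each a U-slot open upward, 16 mm wide, flared to 38 mm between the tips, 82 mm high. Origin under the foot's middle, 12 mm above the worktop; x from fork to fork, z up. Pin seated: axis 52 mm above this origin, barrel between the forks, 7 mm spare at each end.
- pin_d: longest of four small wooden rolling pins: barrel 146 mm long, 26 mm thick; at each end a dark axle stub 12 mm thick, 20 mm long (186 mm over all). Origin at its centre, on the axis; x along the pin, either way round the same. Lies level across the drying rack's rails in any one of its notches. Under 0.2 kg.
- cradle_d: longest of four cradles, for pin_d: wooden foot 190x30x8 mm with two brass forks (6 mm rod, centres 166 mm apart), each a U-slot open upward, 16 mm wide, flared to 38 mm between the tips, 82 mm high. Origin under the foot's middle, 12 mm above the worktop; x from fork to fork, z up. Pin seated: axis 52 mm above this origin, barrel between the forks, 7 mm spare at each end.
- drying_rack: fixed pale wooden rack left of the sink: two parallel rails 200 mm long, tops 38 mm high, 36 mm clear between them, with four notches 50 mm apart in which the pins lie crosswise; fingers can reach down between the rails beside a barrel. Origin on the worktop under its middle, x along the rails
- stand_board: fixed dark board 180x310x12 mm on the right that carries the four cradles side by side, 75 mm apart, in any order; a pin too short for a cradle falls through its forks, one too long rides on top. Origin on the worktop under its middle, y along the row. Wall cabinets overhang the back of the worktop: beyond x = 0.59 m, from 0.46 m up

How it is judged:
At the end, for the whole second after the job is handed in: Every pin lies at rest, let go, in the cradle of its own length: its axis 48 to 54.5 mm above the cradle's origin (both stubs at the bottom of their slots), its centre within 10 mm of the cradle's middle lengthwise and 5 mm sideways, its axis within 0.05 rad of the cradle's x axis (x of pin_a in the frame of cradle_a between -0.01 and 0.01 m and y of pin_a in the frame of cradle_a between -0.005 and 0.005 m and z of pin_a in the frame of cradle_a between 0.048 and 0.0545 m and angle between the x axis of pin_a and the x axis of cradle_a, either way round below 0.05 rad and linear speed of each of pin_a, pin_b, pin_c, pin_d below 0.02 m/s and angular speed of each of pin_a, pin_b, pin_c, pin_d below 0.3 rad/s and x of pin_b in the frame of cradle_b between -0.01 and 0.01 m and y of pin_b in the frame of cradle_b between -0.005 and 0.005 m and z of pin_b in the frame of cradle_b between 0.048 and 0.0545 m and angle between the x axis of pin_b and the x axis of cradle_b, either way round below 0.05 rad and x of pin_c in the frame of cradle_c between -0.01 and 0.01 m and y of pin_c in the frame of cradle_c between -0.005 and 0.005 m and z of pin_c in the frame of cradle_c between 0.048 and 0.0545 m and angle between the x axis of pin_c and the x axis of cradle_c, either way round below 0.05 rad and x of pin_d in the frame of cradle_d between -0.01 and 0.01 m and y of pin_d in the frame of cradle_d between -0.005 and 0.005 m and z of pin_d in the frame of cradle_d between 0.048 and 0.0545 m and angle between the x axis of pin_d and the x axis of cradle_d, either way round below 0.05 rad); the robot touches nothing.
It fails at once if pin_a is dropped or thrown into its cradle (moves faster than 0.8 m/s within 30 mm, seen from above, of the cradle's middle) (horizontal distance between pin_a and cradle_a below 0.03 m and linear speed of pin_a above 0.8 m/s).
It fails at once if pin_b is dropped or thrown into its cradle (moves faster than 0.8 m/s within 30 mm, seen from above, of the cradle's middle) (horizontal distance between pin_b and cradle_b below 0.03 m and linear speed of pin_b above 0.8 m/s).
It fails at once if pin_c is dropped or thrown into its cradle (moves faster than 0.8 m/s within 30 mm, seen from above, of the cradle's middle) (horizontal distance between pin_c and cradle_c below 0.03 m and linear speed of pin_c above 0.8 m/s).
It fails at once if pin_d is dropped or thrown into its cradle (moves faster than 0.8 m/s within 30 mm, seen from above, of the cradle's middle) (horizontal distance between pin_d and cradle_d below 0.03 m and linear speed of pin_d above 0.8 m/s).
It also fails if it takes over 112 s, if anything falls off the work surface, if the arm or the gripper's body presses on something with over 40 N, if the wrist force passes 120 N, or if a joint passes its speed limit or range.

## Robot

A 6-joint arm with a two-finger parallel gripper is mounted at the origin on a cart in front of the work surface, level with it; the furniture and walls round the work are solid. World frame = base frame: x ahead of the robot, y to its left, z up, the work surface at z = 0. Lengths are in m, angles in rad, forces in N, time in s.
With the tool pointing down it reaches from about 0.25 to 0.775 m from the base axis. Payload 8.9 kg.
Tool frame: the origin (TCP) lies midway between the tips of the shut fingers; the grasp point (between the pads) lies 19 mm behind it; z points along the fingers, y is the line along which they close (so a half turn about z gives the same grasp; the last joint's range is limited). The gripper opens to 85 mm and grips with 20 to 120 N. Pads are 22 mm wide; open, the fingers measure 114 mm over their backs; the gripper's body (76 mm by 85 mm) begins 54 mm behind the grasp point. The pads swing forward as they close: fully open they stand 13 mm farther back than shut.
Start: joints at [-1.487, 0.291, -0.153, 1.127, 0, 1.431], TCP at [0.116, -0.512, 0.195] pointing down, gripper open.
Joint ranges: [-2.52, 2.52], [-0.91, 1.74], [-1.3, 1.37], [-1.96, 2.02], [-1.52, 1.47], [-3.14, 3.14]. Speed limits (rad/s): [2.22, 2.22, 2.79, 3.14, 3.14, 3.14].

## Interface

Orientations are given as a unit quaternion [x, y, z, w].
In Python, from station import env, vision, job_done gives the robot as it stands.
- The arm moves only by the tool drive_tool, never from a script. Its argument "increments" is a list of rows, each an object with "travel": the shift along the tool's x, y, z in mm, a list of three; "yaw": the turn about the tool's z in units of 8 degrees (1.0 is 8 degrees). In form: [{"travel": [dx, dy, dz], "yaw": yaw}, ...]. A call has exactly 5 rows; each row is the pose to reach, as a shift and turn from the pose commanded when the call began, along the tool's axes at that moment; what a row does not reach only later rows make up. A row lasts 1/8 s, in which the tool goes at most 62.5 mm and 10.7 degrees, less where a joint would pass 70% of its speed; a pose out of reach is approached as far as the arm can. A call with a gripper value outside its range is refused whole. "grip" is the finger opening in mm, from 0 to 85.4, set as the call begins (left out, the last holds). The fingers move at their own pace and stop on an object; the grip force is fixed at half the most. Time passes only in rows, so rows that repeat a pose let the fingers close, or fill a call up. It gives the time, the measured TCP pose, the force, the opening and the grip force at its end, in the units of the state.
- env.get_obs(): the state, without advancing time (a new reading comes with each control period).
- vision.read_camera(name): name is "side" or "top" or "wrist"; returns the picture (400x640x3 uint8, red, green, blue); there is no depth.
- vision.camera_params(name): a dict with "intrinsics" (3x3 intrinsics, pixels), "extrinsics" (4x4, takes a point from world to camera coordinates). Camera axes: x right, y down, z forward; pixel columns grow to the right and rows downward; lengths in m; the calibration is good to about 2 mm. The wrist camera is an equidistant fisheye: a pixel r from the principal point sees the ray r / f radians off the axis. A picture is of the moment at which its call begins: read the wrist's pose just before it. camera_params takes no time and is no camera call; for the wrist camera it gives the pose at the moment of the call.
- job_done(): hands the job in; it is judged then, once.
The state is a dict: "time_s": time; "qpos": joint angles; "dq": joint speeds; "joint_torque": joint torques, N m; "ee_pos": TCP position; "tcp_rot": TCP orientation; "force": force on the tool from outside, world axes, zero at the start; "ft_torque": the same for the moment, N m; "opening": finger opening in m; "grasp_force": force on a finger pad.
Only numpy, scipy, OpenCV 4.12 (cv2) and the standard library are available. Lean on these libraries where they do the work, as an engineer would, in place of code of your own. Each camera call takes 0.05 s, during which the arm holds its last target. There are 200 camera calls.

## Working session

There is one attempt and no reset: what is moved stays moved. The work goes in short steps, Python scripts to look and compute and a tool call to move; the robot and the scene stay as the last step left them, time stands still between calls to the robot, and variables do not carry over. Pictures are saved under pics/ and viewed, at most 14 in all, crops included, and the job is handed in when it is done.

Besides the shell and the picture viewer there is one more tool, called after "Call:" as name(argument=value, ...) on one line, values as JSON. drive_tool: Moves the arm, as the interface text tells. Its arguments: {"type":"object","properties":{"increments":{"type":"array","items":{"type":"object","properties":{"travel":{"type":"array","items":{"type":"number"}},"yaw":{"type":"number"}}}},"grip":{"type":"number"}},"required":["increments"]}

```bash
mkdir -p pics; python3 - <<'E'
from station import env, vision
import cv2,numpy as np
np.set_printoptions(precision=4,suppress=True)
for n in("side","top"):
    im=vision.read_camera(n); cv2.imwrite(f"pics/{n}0.png",im[:,:,::-1]); p=vision.camera_params(n); print(n,p["intrinsics"],p["extrinsics"])
print(env.get_obs())
E
```

```text
side [[409.8902   0.     321.3291]
 [  0.     409.8902 198.0833]
 [  0.       0.       1.    ]] [[-0.9557 -0.2936 -0.0212  0.4166]
 [-0.1089  0.4197 -0.9011  0.1061]
 [ 0.2735 -0.8589 -0.4331  1.168 ]
 [ 0.      0.      0.      1.    ]]
top [[361.587    0.     320.7884]
 [  0.     361.587  200.2167]
 [  0.       0.       1.    ]] [[ 0.026  -0.9995 -0.0201 -0.0281]
 [-0.9974 -0.0245 -0.0682  0.4541]
 [ 0.0677  0.0218 -0.9975  1.1328]
 [ 0.      0.      0.      1.    ]]
{'time_s': 0.1, 'qpos': array([-1.4873,  0.2912, -0.154 ,  1.1267, -0.    ,  1.4316]), 'dq': array([ 0.0008, -0.0004,  0.0019,  0.0004, -0.0003,  0.0002]), 'joint_torque': array([  0.0015, -53.7979,  33.1919,   0.0094,  -0.0002,  -0.    ]), 'ee_pos': array([ 0.116 , -0.5116,  0.1947]), 'tcp_rot': array([ 0.9938,  0.1112,  0.    , -0.0006]), 'force': array([ 0.7323, -0.4786,  0.0941]), 'ft_torque': array([ 0.025 , -0.0171, -0.021 ]), 'grasp_force': 0.0, 'opening': 0.08553669201337546}
```

View pics/top0.png

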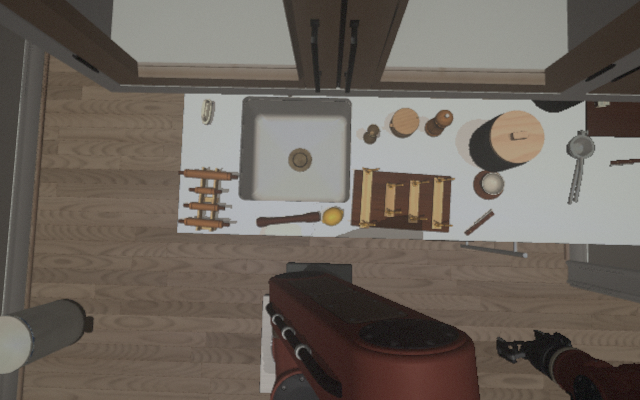

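View pics/side0.png

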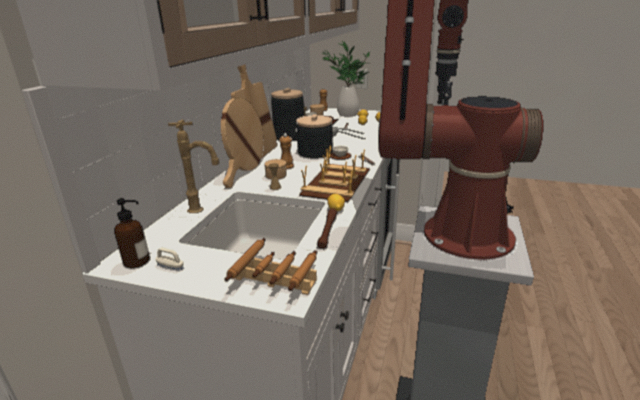

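The top view shows the rack near (208,198) with four pins at rows about 175, 190, 207 and 223. The stand's cradles sit at columns about 366, 391, 414 and 438. The side view shows the pins clearly, near (270,265). Next I'll enlarge crops.

```bash
python3 - <<'E'
import cv2,numpy as np
t=cv2.imread("pics/top0.png")
a=cv2.resize(t[160:240,170:245],None,fx=5,fy=5,interpolation=cv2.INTER_CUBIC)
b=cv2.resize(t[160:240,345:455][:,:],None,fx=3.86,fy=5,interpolation=cv2.INTER_CUBIC)
s=cv2.imread("pics/side0.png")
cv2.imwrite("pics/c0.png",np.hstack([a,b]))
hsv=cv2.cvtColor(t,cv2.COLOR_BGR2HSV)
for p in [(208,175),(205,190),(204,207),(204,223),(208,198),(366,195),(360,180),(378,200),(391,200),(414,200),(438,200)]: print(p,hsv[p[1],p[0]])
E
```

```text
(208, 175) [ 12 120 134]
(205, 190) [ 13 124 136]
(204, 207) [ 12 122 136]
(204, 223) [ 13 129 142]
(208, 198) [ 19  94 173]
(366, 195) [ 19  95 175]
(360, 180) [10 90 85]
(378, 200) [ 8 92 89]
(391, 200) [ 17 103 171]
(414, 200) [ 18 100 174]
(438, 200) [ 17  99 175]
```

View pics/c0.png

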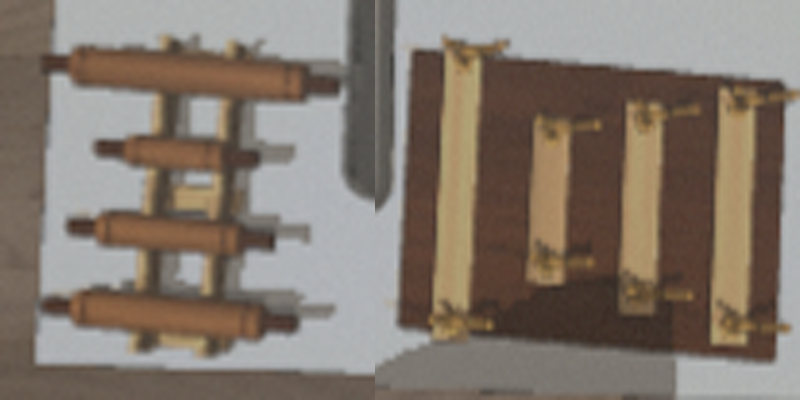

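The crop shows the pins from far to near as d, a, b, c. The cradles from left to right are also d, a, b, c. I'll measure coarsely from these two views before moving.

```bash
cat > h.py <<'E'
import cv2,numpy as np
np.set_printoptions(precision=4,suppress=True)
def ray(P,uv,fish=False):
    K,E=P["intrinsics"],np.array(P["extrinsics"])
    x=(uv[0]-K[0,2])/K[0,0]; y=(uv[1]-K[1,2])/K[1,1]
    if fish:
        r=np.hypot(x,y); s=np.sin(r)/r if r>1e-9 else 1; d=np.array([x*s,y*s,np.cos(r)])
    else: d=np.array([x,y,1.])
    R=E[:3,:3]; d=R.T@d; return -R.T@E[:3,3], d/np.linalg.norm(d)
def onz(P,uv,z,fish=False):
    c,d=ray(P,uv,fish); return c+d*(z-c[2])/d[2]
def tri(rs):
    A=sum(np.eye(3)-np.outer(d,d) for c,d in rs); b=sum((np.eye(3)-np.outer(d,d))@c for c,d in rs)
    p=np.linalg.solve(A,b); return p,max(np.linalg.norm(np.cross(p-c,d)) for c,d in rs)
def comps(im_bgr,lo,hi,box,amin=30):
    x0,y0,x1,y1=box
    m=cv2.inRange(cv2.cvtColor(im_bgr,cv2.COLOR_BGR2HSV),lo,hi); k=np.zeros_like(m); k[y0:y1,x0:x1]=m[y0:y1,x0:x1]
    k=cv2.morphologyEx(k,cv2.MORPH_OPEN,np.ones((2,2),np.uint8))
    cs,_=cv2.findContours(k,cv2.RETR_EXTERNAL,cv2.CHAIN_APPROX_NONE)
    out=[]
    for c in cs:
        if cv2.contourArea(c)<amin: continue
        M=cv2.moments(c); (rx,ry),(w,h),a=cv2.minAreaRect(c)
        bp=cv2.boxPoints(((rx,ry),(w,h),a))
        e=(bp[0]+bp[1])/2,(bp[2]+bp[3])/2
        f=(bp[1]+bp[2])/2,(bp[3]+bp[0])/2
        ends=max((e,f),key=lambda q:np.linalg.norm(q[0]-q[1]))
        out.append(dict(c=np.array([rx,ry]),ends=ends,wh=sorted((w,h)),area=cv2.contourArea(c),cont=c))
    return out
E
python3 - <<'E'
from h import *
from station import vision
T,S=vision.camera_params("top"),vision.camera_params("side")
t=cv2.imread("pics/top0.png");s=cv2.imread("pics/side0.png")
A=comps(t,(8,105,115),(15,190,255),(175,160,245,235)); B=comps(s,(5,110,90),(14,255,255),(222,232,322,292))
for l,o in(("t",A),("s",B)):
    for q in o: print(l,q["c"],q["ends"],q["wh"],q["area"])
A.sort(key=lambda q:q["c"][1]); B.sort(key=lambda q:q["c"][0])
if len(A)==len(B)==4:
    for a,b in zip(A,B): 
        print("tri",tri([ray(T,a["c"]),ray(S,b["c"])]), [onz(T,e,.045)[:2] for e in a["ends"]])
F=comps(t,(14,70,140),(24,140,255),(350,162,455,236))
for q in sorted(F,key=lambda q:q["c"][0]):
    e=[onz(T,x,.02) for x in q["ends"]]; print("foot",q["wh"],onz(T,q["c"],.02),e,np.linalg.norm(e[0]-e[1]))
E
```

```text
t [204.4769 224.1847] (array([187.8616, 222.1077], dtype=float32), array([221.0923, 226.2616], dtype=float32)) [5.705597877502441, 33.4893798828125] 140.5
t [203.5102 207.3579] (array([192.8858, 206.599 ], dtype=float32), array([214.1345, 208.1167], dtype=float32)) [4.631058216094971, 21.302867889404297] 79.0
t [205.0147 191.3088] (array([195.8764, 190.6059], dtype=float32), array([214.1529, 192.0118], dtype=float32)) [4.141611576080322, 18.33046531677246] 52.5
t [207.5035 175.4586] (array([184.869 , 173.5724], dtype=float32), array([230.138 , 177.3448], dtype=float32)) [5.314911365509033, 45.425880432128906] 178.0
s [265.5 263.5] (array([272.5, 256.5], dtype=float32), array([258.5, 270.5], dtype=float32)) [7.0710673332214355, 19.79899024963379] 98.0
s [284.4669 266.8702] (array([294.6354, 255.5718], dtype=float32), array([274.2984, 278.1685], dtype=float32)) [8.250564575195312, 30.40073013305664] 171.5
s [304.9432 269.5268] (array([316.8107, 254.4227], dtype=float32), array([293.0757, 284.6309], dtype=float32)) [10.334467887878418, 38.417266845703125] 268.0
s [247.8891 257.3949] (ar
[... 549 characters left out ...]
4(0.0004189211026987806)) [array([0.3744, 0.3933]), array([0.3643, 0.2891])]
foot [9.107230186462402, 52.14824676513672] [ 0.4673 -0.1614  0.02  ] [array([ 0.5502, -0.1652,  0.02  ]), array([ 0.3853, -0.1578,  0.02  ])] 0.16510678422492112
foot [8.834633827209473, 24.223997116088867] [ 0.4673 -0.2366  0.02  ] [array([ 0.5056, -0.2389,  0.02  ]), array([ 0.4291, -0.2344,  0.02  ])] 0.07660674792697866
foot [9.0, 34.0] [ 0.4654 -0.3114  0.02  ] [array([ 0.5192, -0.311 ,  0.02  ]), array([ 0.412 , -0.3119,  0.02  ])] 0.10725630201660152
foot [9.12693977355957, 43.81839370727539] [ 0.461  -0.3858  0.02  ] [array([ 0.5302, -0.3887,  0.02  ]), array([ 0.3923, -0.383 ,  0.02  ])] 0.1380823929333144
```

```bash
cat >> h.py <<'E'
from scipy.spatial.transform import Rotation as Rn
def plan(obs,targets):
    """targets: (x,y,z,yaw_x of tool x). prints travel mm & yaw units from the present pose"""
    R=Rn.from_quat(obs["tcp_rot"]); p=np.array(obs["ee_pos"]); X=R.as_matrix()[:,0]; y0=np.arctan2(X[1],X[0])
    for t in targets:
        d=R.inv().apply(np.array(t[:3])-p)*1e3
        w=(t[3]-y0+np.pi)%(2*np.pi)-np.pi
        print("travel",d.round(1),"yaw",round(-np.degrees(w)/8,2))
E
python3 - <<'E'
from h import *
from station import vision,env
o=env.get_obs();P=vision.camera_params("wrist");E=P["extrinsics"]
c=-E[:3,:3].T@E[:3,3]; R=Rn.from_quat(o["tcp_rot"]).as_matrix()
print(P["intrinsics"],"cam in tool",R.T@(c-o["ee_pos"]),"cam axes in tool\n",R.T@E[:3,:3].T)
plan(o,[(.2,-.45,.33,0),(.40,-.27,.33,0)])
E
```

```text
[[309.7069   0.     317.8915]
 [  0.     309.7069 198.0243]
 [  0.       0.       1.    ]] cam in tool [ 0.0669 -0.0012 -0.1784] cam axes in tool
 [[ 0.0009 -0.9642 -0.2653]
 [ 1.      0.0007  0.0009]
 [-0.0006 -0.2653  0.9642]]
travel [  95.6  -41.7 -135.2] yaw 1.6
travel [ 330.4 -173.  -135. ] yaw 1.6
```

Call:
drive_tool(increments=[{"travel": [20,-5,-50],"yaw": 0.2},{"travel": [75,-20,-80],"yaw": 0.6},{"travel": [130,-40,-85],"yaw": 1.0},{"travel": [185,-58,-85],"yaw": 1.4},{"travel": [240,-75,-85],"yaw": 1.6}])

```text
time_s: 0.72
ee_pos: [0.3349, -0.3846, 0.2802]
tcp_rot: [1.0, -0.001, 0.0, 0.0]
force: [0.2, -0.0, -0.1]
opening: 0.0856
grasp_force: 0.0
```

Call:
drive_tool(increments=[{"travel": [50,-10,0],"yaw": 0},{"travel": [90,-10,0],"yaw": 0},{"travel": [90,-10,0],"yaw": 0},{"travel": [90,-10,0],"yaw": 0},{"travel": [90,-10,0],"yaw": 0}])

```text
time_s: 1.35
ee_pos: [0.4226, -0.3761, 0.2803]
tcp_rot: [1.0, -0.001, -0.0, -0.0]
force: [1.0, 0.5, 0.8]
opening: 0.0855
grasp_force: 0.0
```

```bash
cat > snap.py <<'E'
import sys,pickle
from h import *
from station import env,vision
n=sys.argv[1]; o=env.get_obs(); P=vision.camera_params("wrist"); im=vision.read_camera("wrist")
cv2.imwrite(f"pics/{n}.png",im[:,:,::-1]); pickle.dump((o,P),open(f"{n}.pkl","wb"))
X=Rn.from_quat(o["tcp_rot"]).as_matrix()[:,0]
print(o["time_s"],o["ee_pos"],"yaw",np.arctan2(X[1],X[0]),"q",o["qpos"],"F",o["force"],"open",o["opening"])
E
python3 snap.py w1
```

```text
1.35 [ 0.4226 -0.3761  0.2803] yaw -0.0016878476441746053 q [-0.8564  0.3431  0.1424  1.3704 -0.0001  2.2869] F [0.9685 0.5291 0.7964] open 0.08548126841603561
```

View pics/w1.png

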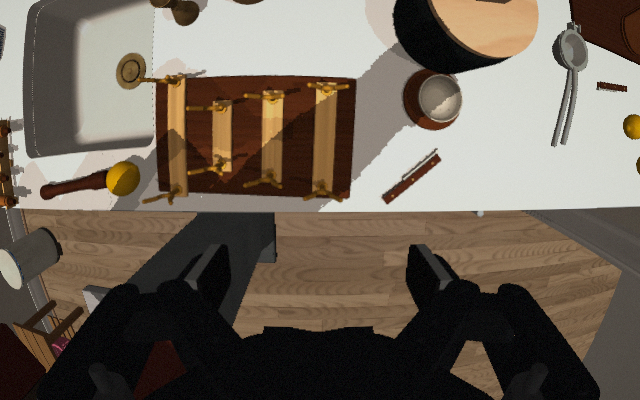

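The wrist view shows the four feet at columns about 176, 222, 272 and 326, with brass forks at each end. I'll take a second view further left.

Call:
drive_tool(increments=[{"travel": [0,-50,0],"yaw": 0},{"travel": [0,-110,0],"yaw": 0},{"travel": [0,-170,0],"yaw": 0},{"travel": [0,-190,0],"yaw": 0},{"travel": [0,-190,0],"yaw": 0}])

```text
time_s: 2.02
ee_pos: [0.4235, -0.1855, 0.2807]
tcp_rot: [1.0, 0.0, 0.0, 0.0]
force: [0.7, -1.1, -0.4]
opening: 0.0856
grasp_force: 0.0
```

Call:
drive_tool(increments=[{"travel": [0,0,0],"yaw": 0},{"travel": [0,0,0],"yaw": 0},{"travel": [0,0,0],"yaw": 0},{"travel": [0,0,0],"yaw": 0},{"travel": [0,0,0],"yaw": 0}])

```text
time_s: 2.65
ee_pos: [0.4236, -0.186, 0.2801]
tcp_rot: [1.0, -0.0, -0.0, -0.0]
force: [-0.1, 0.3, -0.2]
opening: 0.0854
grasp_force: 0.0
```

```bash
python3 snap.py w2; cat > feet.py <<'E'
import pickle
from h import *
def feet(n):
    o,P=pickle.load(open(n+".pkl","rb")); im=cv2.imread(f"pics/{n}.png")
    # board box from ray projection of coarse feet not needed: use dark-brown board region
    hsv=cv2.cvtColor(im,cv2.COLOR_BGR2HSV)
    m=cv2.inRange(hsv,(12,60,110),(26,170,255)); m[212:]=0
    k=cv2.morphologyEx(m,cv2.MORPH_OPEN,np.ones((11,7),np.uint8))
    cs,_=cv2.findContours(k,cv2.RETR_EXTERNAL,cv2.CHAIN_APPROX_NONE); out=[]
    for c in cs:
        if cv2.contourArea(c)<500: continue
        pts=np.array([onz(P,q[0],.02,True)[:2] for q in c]).astype(np.float32)
        (cx,cy),(w,h),a=cv2.minAreaRect((pts*1000))
        if not(330<cx<600 and -480<cy<-80): continue
        M=cv2.moments(c); 
        bp=cv2.boxPoints(((cx,cy),(w,h),a)); e=max(((bp[0]+bp[1])/2-(bp[2]+bp[3])/2),((bp[1]+bp[2])/2-(bp[3]+bp[0])/2),key=np.linalg.norm)
        out.append((cx,cy,min(w,h),max(w,h),np.degrees(np.arctan(e[1]/e[0])),M["m10"]/M["m00"],M["m01"]/M["m00"]))
    return P,sorted(out,key=lambda q:-q[1])
if __name__=="__main__":
    P1,A=feet("w1");P2,B=feet("w2")
    print(np.array(A));print(np.array(B))
    if len(A)==len(B):
        for a,b in zip(A,B): print(tri([ray(P1,a[5:],True),ray(P2,b[5:],True)]))
E
python3 feet.py
```

```text
2.65 [ 0.4236 -0.186   0.2801] yaw -0.0008499678298337395 q [-0.5721  0.1364 -0.1289  1.3057 -0.      2.5704] F [-0.0875  0.2977 -0.2164] open 0.08544368608405994
[[ 503.9304 -162.1314   27.9945   76.2907   -2.0609  176.3842  109.5144]
 [ 462.23   -234.0405   28.2768   67.6149   -2.8705  221.323   135.6877]
 [ 459.6978 -309.8287   29.0216   97.9492   -1.4228  271.4139  134.9971]
 [ 455.719  -384.0904   28.2814  125.9512   -2.1789  324.1347  137.3322]]
[[ 466.8505 -159.0762   31.0244  154.6803   -3.0825  299.5536  129.853 ]
 [ 462.0069 -234.3667   26.6043   68.4067   -2.3978  352.7256  134.1746]
 [ 460.0695 -308.9321   28.692    95.0559   -1.4884  403.3977  137.3024]
 [ 456.6964 -383.137    30.76    122.773    -2.5071  449.4093  141.6935]]
(array([ 0.4879, -0.1638,  0.0299]), np.float64(0.01854579840309964))
(array([ 0.463 , -0.2346,  0.0195]), np.float64(0.0002664998839192297))
(array([ 0.461 , -0.3092,  0.0191]), np.float64(0.0003410375540777426))
(array([ 0.4572, -0.3842,  0.0169]), np.float64(9.376589887251262e-06))
```

View pics/w2.png

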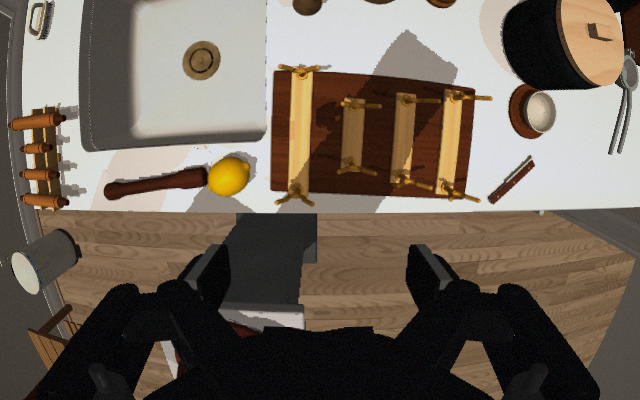

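The second wrist view shows the feet at columns about 300, 352, 404 and 450. The foot tops triangulate to z≈0.019, matching the text. For the lengthwise centre I'll fit the board outline.

```bash
python3 - <<'E'
import pickle
from h import *
for n,(x0,y0,x1,y1) in(("w1",(150,68,362,203)),("w2",(268,60,482,206))):
    o,P=pickle.load(open(n+".pkl","rb")); im=cv2.imread(f"pics/{n}.png"); h=cv2.cvtColor(im,cv2.COLOR_BGR2HSV)
    m=cv2.inRange(h,(0,90,20),(14,255,130)); k=np.zeros_like(m);k[y0:y1,x0:x1]=m[y0:y1,x0:x1]
    k=cv2.morphologyEx(k,cv2.MORPH_OPEN,np.ones((5,5),np.uint8))
    k=cv2.morphologyEx(k,cv2.MORPH_CLOSE,np.ones((35,35),np.uint8))
    cs,_=cv2.findContours(k,cv2.RETR_EXTERNAL,cv2.CHAIN_APPROX_NONE); c=max(cs,key=cv2.contourArea)
    pts=np.array([onz(P,q[0],.012,True)[:2]*1e3 for q in c]).astype(np.float32)
    r=cv2.minAreaRect(pts); print(n,r); print(cv2.boxPoints(r))
# rack pins from w2 coarse and rack look-pose
o,P=pickle.load(open("w2.pkl","rb"))
plan(o,[(.40,.12,.30,0),(.40,.30,.28,0)])
E
```

```text
w1 ((460.8643798828125, -272.43115234375), (306.7006530761719, 177.53997802734375), 87.556884765625)
[[ 365.6382 -421.8581]
 [ 543.0168 -429.4261]
 [ 556.0906 -123.0042]
 [ 378.712  -115.4362]]
w2 ((461.1512145996094, -271.13336181640625), (306.1022033691406, 177.73733520507812), 87.57616424560547)
[[ 365.8893 -420.2892]
 [ 543.4677 -427.8059]
 [ 556.4131 -121.9775]
 [ 378.8348 -114.4608]]
travel [ -23.9 -306.   -19.8] yaw -0.01
travel [ -24.  -486.     0.2] yaw -0.01
```

Call:
drive_tool(increments=[{"travel": [0,-60,0],"yaw": -1.2},{"travel": [0,-120,0],"yaw": -2.4},{"travel": [0,-180,0],"yaw": -3.6},{"travel": [0,-240,0],"yaw": -4.8},{"travel": [0,-300,0],"yaw": -6}])

```text
time_s: 3.32
ee_pos: [0.4236, 0.116, 0.2805]
tcp_rot: [0.913, 0.409, 0.0, 0.0]
force: [1.8, -0.7, 0.6]
opening: 0.0851
grasp_force: 0.0
```

Call:
drive_tool(increments=[{"travel": [40,-35,0],"yaw": -1.2},{"travel": [80,-71,0],"yaw": -2.4},{"travel": [120,-107,0],"yaw": -3.6},{"travel": [150,-134,0],"yaw": -4.8},{"travel": [168,-151,0],"yaw": -4.8}])

```text
time_s: 3.95
ee_pos: [0.4237, 0.342, 0.2799]
tcp_rot: [0.728, 0.686, -0.0, -0.0]
force: [0.3, -1.1, 0.2]
opening: 0.0853
grasp_force: 0.0
```

Call:
drive_tool(increments=[{"travel": [0,0,0],"yaw": 0},{"travel": [0,0,0],"yaw": 0},{"travel": [0,0,0],"yaw": 0},{"travel": [0,0,0],"yaw": 0},{"travel": [0,0,0],"yaw": 0}], grip=38)

```text
time_s: 4.58
ee_pos: [0.4243, 0.3396, 0.2803]
tcp_rot: [0.729, 0.684, 0.0, 0.0]
force: [0.5, -0.1, -0.1]
opening: 0.0381
grasp_force: 0.0
```

```bash
python3 snap.py w3
```

```text
4.575 [0.4243 0.3396 0.2803] yaw 1.5066957525631106 q [ 0.5404  0.2971  0.0777  1.3512 -0.      2.1753] F [ 0.5138 -0.1034 -0.1245] open 0.03812023499412296
```

Call:
drive_tool(increments=[{"travel": [0,30,0],"yaw": 0},{"travel": [0,60,0],"yaw": 0},{"travel": [0,60,0],"yaw": 0},{"travel": [0,60,0],"yaw": 0},{"travel": [0,60,0],"yaw": 0}])

```text
time_s: 5.25
ee_pos: [0.4833, 0.3363, 0.2805]
tcp_rot: [0.729, 0.685, 0.0, -0.0]
force: [1.0, 0.4, -1.1]
opening: 0.038
grasp_force: 0.0
```

```bash
python3 snap.py w4
```

```text
5.25 [0.4833 0.3363 0.2805] yaw 1.507864459856433 q [0.4837 0.3911 0.2134 1.3931 0.0001 2.1175] F [ 0.9661  0.4458 -1.1269] open 0.03803301772719225
```

View pics/w4.png

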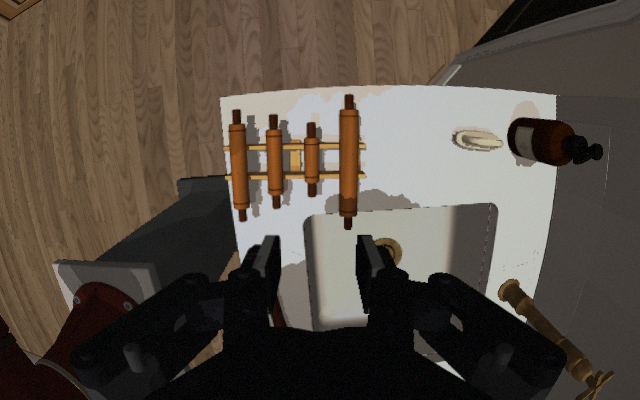

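The pins lie at columns about 239, 274, 312 and 348, as c, b, a and d. The rails run at rows about 146 and 175. Now I'll measure barrels and rails from both wrist views.

```bash
python3 - <<'E'
import pickle
from h import *
D={}
for n in("w3","w4"):
    o,P=pickle.load(open(n+".pkl","rb")); im=cv2.imread(f"pics/{n}.png"); h=cv2.cvtColor(im,cv2.COLOR_BGR2HSV)
    m=cv2.inRange(h,(5,150,90),(15,255,255)); m[232:]=0; m[:90]=0
    m=cv2.morphologyEx(m,cv2.MORPH_OPEN,np.ones((7,7),np.uint8))
    cs,_=cv2.findContours(m,cv2.RETR_EXTERNAL,cv2.CHAIN_APPROX_NONE); L=[]
    for c in cs:
        if cv2.contourArea(c)<400: continue
        cc=np.mean([onz(P,q[0],.048,True)[:2] for q in c],axis=0)
        if not(.33<cc[0]<.57 and .27<cc[1]<.42): continue
        pts=np.array([onz(P,q[0],.048,True)[:2]*1e3 for q in c]).astype(np.float32)
        (cx,cy),(w,hh),a=cv2.minAreaRect(pts); bp=cv2.boxPoints(((cx,cy),(w,hh),a))
        e=max(((bp[0]+bp[1])/2-(bp[2]+bp[3])/2),((bp[1]+bp[2])/2-(bp[3]+bp[0])/2),key=np.linalg.norm)
        u=np.array(cv2.minAreaRect(c)[0])
        L.append((cx,cy,min(w,hh),max(w,hh),np.arctan(-e[0]/e[1]),*u))
    L.sort(); D[n]=(P,L); print(n);print(np.array(L))
    # rails
    r=cv2.inRange(h,(14,90,110),(26,220,255)); r[232:]=0; r[:100]=0
    r=cv2.morphologyEx(r,cv2.MORPH_OPEN,np.ones((3,7),np.uint8))
    ys,xs=np.nonzero(r); q=np.array([onz(P,(x,y),.036,True)[:2]*1e3 for x,y in zip(xs,ys)])
    k=(q[:,0]>335)&(q[:,0]<560)&(q[:,1]>290)&(q[:,1]<400); q=q[k]
    # rotate into rack frame with yaw -0.063
    th=-.063; v=q@np.array([-np.sin(th),np.cos(th)]); hst,ed=np.histogram(v,bins=np.arange(240,440,3)); 
    print([(int(e),int(c)) for e,c in zip(ed,hst) if c>8])
for a,b in zip(D["w3"][1],D["w4"][1]): print("tri",tri([ray(D["w3"][0],a[5:],True),ray(D["w4"][0],b[5:],True)]))
E
```

```text
w3
[[371.9671 337.2888  20.2799 107.9419  -0.0804 279.5    169.    ]
 [423.6687 344.1268  17.6839  70.8136  -0.0595 317.5    162.    ]
 [525.0237 343.7173  22.9243 111.421   -0.0495 391.7411 157.8895]]
[(345, 103), (348, 132), (351, 39), (357, 22), (360, 22), (363, 31), (366, 23), (369, 21), (372, 22), (375, 22), (378, 20), (381, 20), (384, 31), (387, 106), (390, 149), (393, 51), (396, 18), (399, 9)]
w4
[[371.9242 337.8341  18.9237 105.9502  -0.0648 237.247  169.4272]
 [423.1967 344.2634  17.0711  70.1274  -0.0617 273.3138 162.4927]
 [524.2433 349.293   21.7554 118.5933  -0.0466 348.     153.5   ]]
[(345, 68), (348, 182), (351, 49), (357, 21), (360, 22), (363, 22), (366, 22), (369, 26), (372, 29), (375, 22), (378, 21), (381, 22), (384, 22), (387, 99), (390, 179), (393, 41), (396, 18), (399, 9)]
tri (array([0.372 , 0.3388, 0.0482]), np.float64(0.00020253773469591224))
tri (array([0.4239, 0.3452, 0.0517]), np.float64(1.2591649201127422e-05))
tri (array([0.5229, 0.3491, 0.0587]), np.float64(0.0026920776371674115))
```

```bash
python3 - <<'E'
import pickle
from h import *
D={}
for n in("w3","w4"):
    o,P=pickle.load(open(n+".pkl","rb")); im=cv2.imread(f"pics/{n}.png"); h=cv2.cvtColor(im,cv2.COLOR_BGR2HSV)
    if n=="w4": print("barrel row160:",[tuple(h[160,x]) for x in range(304,322,2)],"stub",h[103,348],h[128,311], "rail",h[146,292])
    L=[]
    m=cv2.inRange(h,(3,110,25),(15,255,255)); m[235:]=0; m[:85]=0
    for nm,ker in(("all",3),):
        k=cv2.morphologyEx(m,cv2.MORPH_OPEN,np.ones((9,5),np.uint8))
        cs,_=cv2.findContours(k,cv2.RETR_EXTERNAL,cv2.CHAIN_APPROX_NONE)
        for c in cs:
            if cv2.contourArea(c)<300: continue
            pts=np.array([onz(P,q[0],.048,True)[:2]*1e3 for q in c]).astype(np.float32)
            (cx,cy),(w,hh),a=cv2.minAreaRect(pts)
            if not(330<cx<570 and 270<cy<420): continue
            bp=cv2.boxPoints(((cx,cy),(w,hh),a)); e=max(((bp[0]+bp[1])/2-(bp[2]+bp[3])/2),((bp[1]+bp[2])/2-(bp[3]+bp[0])/2),key=np.linalg.norm)
            L.append((cx,cy,min(w,hh),max(w,hh),np.arctan(-e[0]/e[1]),*cv2.minAreaRect(c)[0]))
    L.sort(); D[n]=(P,L); print(n);print(np.array(L))
for a,b in zip(D["w3"][1],D["w4"][1]): print("tri",tri([ray(D["w3"][0],a[5:],True),ray(D["w4"][0],b[5:],True)]))
E
```

```text
w3
[[374.3084 343.0466  23.035  155.1197  -0.0518 280.8633 163.989 ]
 [424.58   345.1601  20.8892 127.3008  -0.0401 317.9753 160.4884]
 [474.3016 344.864   18.9211  98.4905  -0.0461 355.     159.    ]
 [524.9364 344.5235  25.6793 169.0323  -0.0499 391.5277 156.5293]]
barrel row160: [(np.uint8(15), np.uint8(91), np.uint8(98)), (np.uint8(13), np.uint8(200), np.uint8(126)), (np.uint8(13), np.uint8(200), np.uint8(139)), (np.uint8(13), np.uint8(200), np.uint8(148)), (np.uint8(13), np.uint8(196), np.uint8(146)), (np.uint8(13), np.uint8(192), np.uint8(126)), (np.uint8(14), np.uint8(197), np.uint8(106)), (np.uint8(10), np.uint8(146), np.uint8(75)), (np.uint8(16), np.uint8(36), np.uint8(93))] stub [ 10 206  57] [  9 211  64] rail [ 18 148 191]
w4
[[374.1675 342.8619  23.0509 155.2382  -0.0571 238.5173 165.0233]
 [424.5128 345.2428  20.862  126.8173  -0.0535 274.1114 161.0108]
 [474.273  344.359   18.6931  99.4167  -0.062  311.     159.5   ]
 [524.4715 336.4925  24.6458 184.2852  -0.061  348.6573 161.5018]]
tri (array([0.3743, 0.345 , 0.0473]), np.float64(0.00016106594879169644))
tri (array([0.4246, 0.3466, 0.0483]), np.float64(7.252840661590734e-06))
tri (array([0.4743, 0.3455, 0.0481]), np.float64(0.00024961890632091324))
tri (array([0.5238, 0.344 , 0.0539]), np.float64(0.003523664866303666))
```

```bash
python3 - <<'E'
import pickle
from h import *
U=[]
for n in("w3","w4"):
    o,P=pickle.load(open(n+".pkl","rb")); im=cv2.imread(f"pics/{n}.png"); h=cv2.cvtColor(im,cv2.COLOR_BGR2HSV)
    r=cv2.inRange(h,(14,60,80),(26,230,255)); k=np.zeros_like(r)
    # region between pins b and a, between rails
    K,E=P["intrinsics"],P["extrinsics"]
    ys,xs=np.nonzero(r); q=np.array([onz(P,(x,y),.02,True)[:2] for x,y in zip(xs,ys)])
    s=(q[:,0]>.432)&(q[:,0]<.468)&(q[:,1]>.33)&(q[:,1]<.358)
    u=np.c_[xs,ys][s]; print(n,s.sum(),u.min(0),u.max(0)); U.append((P,u))
for f in(lambda u:u.mean(0),lambda u:np.array([u[:,0].min(),u[:,1].mean()]),lambda u:np.array([u[:,0].max(),u[:,1].mean()])):
    print(tri([ray(P,f(u.astype(float)),True) for P,u in U]))
from station import env
plan(env.get_obs(),[(.5245,.3375,.10,1.515),(.5245,.3375,.028,1.515)])
E
```

```text
w3 236 [323 148] [348 168]
w4 243 [289 149] [307 168]
(array([ 0.4493,  0.3409, -0.0038]), np.float64(2.911086927913817e-05))
(array([ 0.4325,  0.3321, -0.0738]), np.float64(6.382171074116171e-05))
(array([0.4677, 0.3428, 0.0171]), np.float64(5.3564399731818003e-05))
travel [  3.7  41.  180.5] yaw -0.05
travel [  3.7  40.9 252.5] yaw -0.05
```

Call:
drive_tool(increments=[{"travel": [4,41,40],"yaw": 0},{"travel": [4,41,90],"yaw": 0},{"travel": [4,41,140],"yaw": 0},{"travel": [4,41,170],"yaw": 0},{"travel": [4,41,180],"yaw": 0}], grip=37)

```text
time_s: 5.92
ee_pos: [0.5237, 0.3372, 0.0987]
tcp_rot: [0.729, 0.684, -0.001, -0.0]
force: [0.9, -0.3, 1.0]
opening: 0.0374
grasp_force: 0.0
```

```bash
python3 snap.py w5; python3 -c "
from h import *
from station import env
plan(env.get_obs(),[(.5245,.3375,.028,1.515)])"
```

```text
5.925 [0.5237 0.3372 0.0987] yaw 1.5077915488204137 q [ 0.4547  0.5412 -0.026   1.0064  0.      2.0886] F [ 0.9194 -0.3333  1.0101] open 0.037381025087304606
travel [ 0.3  0.6 70.7] yaw -0.05
```

View pics/w5.png

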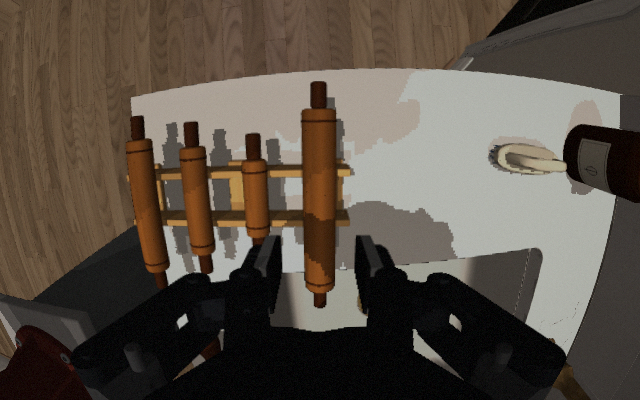

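The fingers (columns 262–375) straddle pin_d's barrel, which is centred near column 319. I'll descend, grip and lift.

Call:
drive_tool(increments=[{"travel": [0,0.5,20],"yaw": 0},{"travel": [0,0.5,42],"yaw": 0},{"travel": [0,0.5,62],"yaw": 0},{"travel": [0,0.5,71],"yaw": 0},{"travel": [0,0.5,71],"yaw": 0}])

```text
time_s: 6.6
ee_pos: [0.526, 0.3377, 0.0298]
tcp_rot: [0.729, 0.684, 0.0, 0.0]
force: [0.2, -0.4, -0.3]
opening: 0.0368
grasp_force: 0.0
```

Call:
drive_tool(increments=[{"travel": [0,0,0],"yaw": 0},{"travel": [0,0,0],"yaw": 0},{"travel": [0,0,0],"yaw": 0},{"travel": [0,0,0],"yaw": 0},{"travel": [0,0,0],"yaw": 0}], grip=15)

```text
time_s: 7.22
ee_pos: [0.5257, 0.3375, 0.0292]
tcp_rot: [0.729, 0.684, -0.0, -0.0]
force: [0.0, -0.1, -0.1]
opening: 0.0149
grasp_force: 0.0
```

Call:
drive_tool(increments=[{"travel": [0,0,-20],"yaw": 0},{"travel": [0,0,-50],"yaw": 0},{"travel": [0,0,-90],"yaw": 0},{"travel": [0,0,-120],"yaw": 0},{"travel": [0,0,-130],"yaw": 0}])

```text
time_s: 7.85
ee_pos: [0.5266, 0.338, 0.161]
tcp_rot: [0.729, 0.684, 0.001, 0.0]
force: [0.5, 0.4, 0.2]
opening: 0.0153
grasp_force: 0.0
```

```bash
python3 snap.py w6; python3 -c "
from h import *
from station import env
plan(env.get_obs(),[(.48,.1,.17,.8),(.4673,-.1594,.15,-.042)])"
```

```text
7.85 [0.5266 0.338  0.161 ] yaw 1.507323137060868 q [0.4538 0.4999 0.074  1.1419 0.     2.0881] F [0.4757 0.4463 0.1712] open 0.015302229748870971
travel [-240.5  -31.4   -9.3] yaw 5.07
travel [-500.2  -27.7   10.4] yaw 11.1
```

View pics/w6.png

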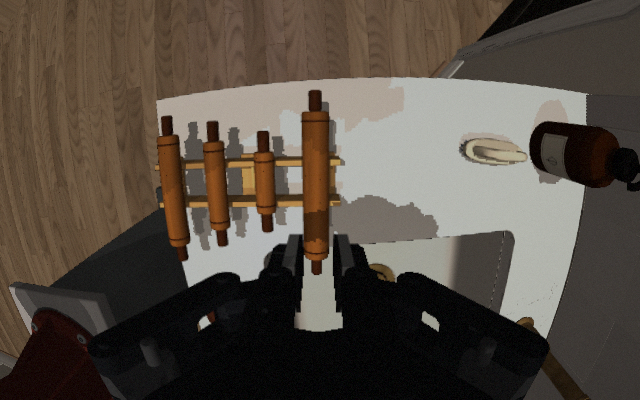

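The fingers shut to 15 mm without the pin, and pin_d still lies in its notch. I'll measure where it is now, then look from the side with the fingers around it.

```bash
cat > pins.py <<'E'
import pickle,sys
from h import *
def pins(n,z=.048,xr=(330,570)):
    o,P=pickle.load(open(n+".pkl","rb")); im=cv2.imread(f"pics/{n}.png"); h=cv2.cvtColor(im,cv2.COLOR_BGR2HSV)
    m=cv2.inRange(h,(3,110,25),(15,255,255)); m[:75]=0; L=[]
    k=cv2.morphologyEx(m,cv2.MORPH_OPEN,np.ones((9,7),np.uint8))
    cs,_=cv2.findContours(k,cv2.RETR_EXTERNAL,cv2.CHAIN_APPROX_NONE)
    for c in cs:
        if cv2.contourArea(c)<300: continue
        pts=np.array([onz(P,q[0],z,True)[:2]*1e3 for q in c]).astype(np.float32)
        (cx,cy),(w,hh),a=cv2.minAreaRect(pts)
        if not(xr[0]<cx<xr[1] and 270<cy<420): continue
        bp=cv2.boxPoints(((cx,cy),(w,hh),a)); e=max(((bp[0]+bp[1])/2-(bp[2]+bp[3])/2),((bp[1]+bp[2])/2-(bp[3]+bp[0])/2),key=np.linalg.norm)
        L.append((cx,cy,min(w,hh),max(w,hh),np.arctan(-e[0]/e[1]),*cv2.minAreaRect(c)[0]))
    return P,sorted(L)
if __name__=="__main__":
    for n in sys.argv[1:]:
        for z in(.042,.048,.054): print(n,z);print(np.array(pins(n,z)[1])[:,:5])
E
python3 pins.py w5 w6; python3 -c "
from h import *
from station import env
plan(env.get_obs(),[(.5245,.3375,.10,1.515),(.5245,.3375,.028,1.515)])"
```

```text
w5 0.042
[[369.2262 342.2249  28.9539 159.2848  -0.0422]
 [422.0754 343.1301  24.3786 132.1399  -0.0507]
 [473.8084 349.5195  19.7614  90.2158  -0.0608]
 [523.843  334.2054  26.3128 192.045   -0.0611]]
w5 0.048
[[373.2769 343.8434  28.2145 155.2175  -0.0422]
 [424.7766 344.7253  23.756  128.7657  -0.0507]
 [475.1885 350.9516  19.2567  87.9122  -0.0608]
 [523.9456 336.0286  25.6409 187.1412  -0.0611]]
w5 0.054
[[377.3274 345.4617  27.4752 151.1502  -0.0422]
 [427.4777 346.3206  23.1336 125.3916  -0.0507]
 [476.5687 352.3838  18.7522  85.6085  -0.0608]
 [524.0481 337.8517  24.969  182.2373  -0.0611]]
w6 0.042
[[370.4955 331.8867  28.4012 140.6676  -0.0547]
 [422.4292 344.1824  22.8903 129.8307  -0.0554]
 [473.8228 343.4775  19.8448 102.6802  -0.0638]
 [523.8899 335.0493  25.3049 190.5759  -0.0566]]
w6 0.048
[[373.7104 333.3809  27.8284 137.8306  -0.0547]
 [424.5966 345.4285  22.4287 127.2122  -0.0554]
 [474.9538 344.7378  19.4446 100.6093  -0.0638]
 [524.0111 336.4796  24.7946 186.7323  -0.0566]]
w6 0.054
[[376.9253 334.875   27.2556 134.9936  -0.0547]
 [426.7642 346.6747  21.967  124.5937  -0.0554]
 [476.0847 345.9982  19.0443  98.5384  -0.0638]
 [524.1324 337.91    24.2842 182.8887  -0.0566]]
travel [-0.7 -2.2 61.1] yaw -0.05
travel [ -0.8  -2.3 133.1] yaw -0.05
```

Call:
drive_tool(increments=[{"travel": [0,0,20],"yaw": 0},{"travel": [0,0,40],"yaw": 0},{"travel": [0,0,50],"yaw": 0},{"travel": [0,-2,55],"yaw": 0},{"travel": [0,-2,55],"yaw": 0}], grip=37)

```text
time_s: 8.52
ee_pos: [0.5234, 0.3376, 0.104]
tcp_rot: [0.729, 0.684, -0.0, -0.0]
force: [-0.7, -0.8, 0.2]
opening: 0.0374
grasp_force: 0.0
```

Call:
drive_tool(increments=[{"travel": [0,0,25],"yaw": 0},{"travel": [0,0,50],"yaw": 0},{"travel": [0,0,70],"yaw": 0},{"travel": [0,0,77],"yaw": 0},{"travel": [0,0,77],"yaw": 0}])

```text
time_s: 9.15
ee_pos: [0.5239, 0.3378, 0.0276]
tcp_rot: [0.729, 0.684, 0.0, 0.0]
force: [0.7, 0.4, -0.2]
opening: 0.037
grasp_force: 0.0
```

```bash
python3 snap.py w7; python3 - <<'E'
from h import *
from station import vision
s=vision.read_camera("side")[:,:,::-1]; w=cv2.imread("pics/w7.png")
a=cv2.resize(s[200:300,210:340],None,fx=4,fy=4,interpolation=cv2.INTER_CUBIC)
b=cv2.resize(w[60:360,180:460],None,fy=400/300,fx=1,interpolation=cv2.INTER_CUBIC)
cv2.imwrite("pics/s7.png",np.hstack([a,b]))
E
```

```text
9.15 [0.5239 0.3378 0.0276] yaw 1.5073675607687889 q [ 0.4554  0.6054 -0.117   0.8481  0.      2.0897] F [ 0.6581  0.4078 -0.2457] open 0.03702702917581428
```

View pics/s7.png

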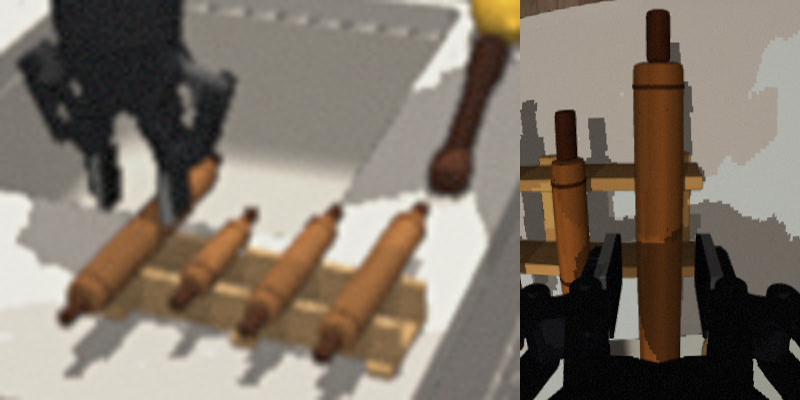

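```bash
python3 - <<'E'
from h import *
from station import vision,env
o=env.get_obs(); R=Rn.from_quat(o["tcp_rot"]).as_matrix()
import pickle
o7,P7=pickle.load(open("w7.pkl","rb"))
for n in("side","top"):
    P=vision.camera_params(n)
    for nm,q in(("tcp",[0,0,0]),("tipL",[0,.0185,0]),("tipR",[0,-.0185,0]),("tip up40",[0,-.0185,-.04])):
        w=o["ee_pos"]+R@np.array(q); c=P["extrinsics"]@np.r_[w,1]; u=P["intrinsics"]@(c[:3]/c[2]); print(n,nm,w,u[:2], "crop",(u[:2]-[210,200])*4)
for nm,q in(("tcp",[0,0,0]),("tipL",[0,.0185,0]),("tipR",[0,-.0185,0]),("L-6",[0,.0185,-.006])):
    w=o7["ee_pos"]+R@np.array(q); c=(P7["extrinsics"]@np.r_[w,1])[:3]; r=np.arctan2(np.hypot(c[0],c[1]),c[2]); f=309.7*r/np.hypot(c[0],c[1]); print("wrist",nm,317.9+f*c[0],198+f*c[1])
im=vision.read_camera("top"); cv2.imwrite("pics/t8.png",cv2.resize(im[150:240,170:260,::-1],None,fx=6,fy=6,interpolation=cv2.INTER_CUBIC))
E
```

```text
side tcp [0.5244 0.338  0.0283] [246.402 265.262] crop [145.6081 261.048 ]
side tipL [0.5429 0.3368 0.0283] [239.8609 263.8417] crop [119.4437 255.367 ]
side tipR [0.506  0.3392 0.0282] [253.0219 266.6994] crop [172.0878 266.7976]
side tip up40 [0.5059 0.3392 0.0682] [251.4943 252.912 ] crop [165.9772 211.6479]
top tcp [0.5244 0.338  0.0283] [209.5897 175.2711] crop [ -1.6411 -98.9156]
top tipL [0.5429 0.3368 0.0283] [210.2253 169.5091] crop [   0.901  -121.9636]
top tipR [0.506  0.3392 0.0282] [208.9529 181.0451] crop [ -4.1885 -75.8195]
top tip up40 [0.5059 0.3392 0.0682] [204.6652 179.4807] crop [-21.3393 -82.0772]
wrist tcp 318.5953900545326 227.81250892952013
wrist tipL 348.5385963702399 227.7458361615471
wrist tipR 288.641004179648 227.6935443695417
wrist L-6 349.4622276078635 231.317521062217
```

View pics/t8.png

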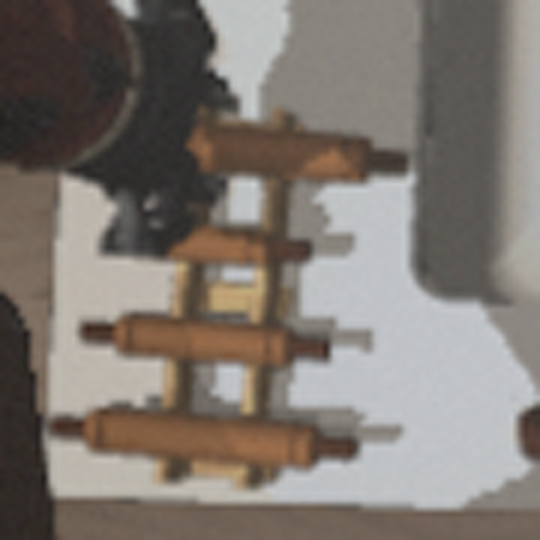

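Two checks against the pictures say the real fingertips stand well behind the reported TCP. In the side view they appear about 34 mm above the projected TCP, and the gap width in the wrist view agrees. The fingers therefore closed above the barrel. I'll go lower in guarded steps.

Call:
drive_tool(increments=[{"travel": [0,0,5],"yaw": 0},{"travel": [0,0,10],"yaw": 0},{"travel": [0,0,15],"yaw": 0},{"travel": [0,0,18],"yaw": 0},{"travel": [0,0,18],"yaw": 0}])

```text
time_s: 9.93
ee_pos: [0.5235, 0.3375, 0.0089]
tcp_rot: [0.729, 0.684, -0.0, -0.0]
force: [-0.5, -0.1, 0.1]
opening: 0.037
grasp_force: 0.0
```

```bash
python3 snap.py w8; python3 - <<'E'
from h import *
from station import vision
s=vision.read_camera("side")[:,:,::-1]; w=cv2.imread("pics/w8.png")
a=cv2.resize(s[200:300,210:310],None,fx=4,fy=4,interpolation=cv2.INTER_CUBIC)
b=cv2.resize(w[160:300,240:400],None,fy=400/140,fx=2.5,interpolation=cv2.INTER_CUBIC)
cv2.imwrite("pics/s8.png",np.hstack([a,b]))
E
```

```text
9.925 [0.5235 0.3375 0.0089] yaw 1.5072726099130496 q [ 0.4554  0.6257 -0.136   0.8097 -0.      2.0897] F [-0.4891 -0.13    0.1262] open 0.037038524632050596
```

View pics/s8.png

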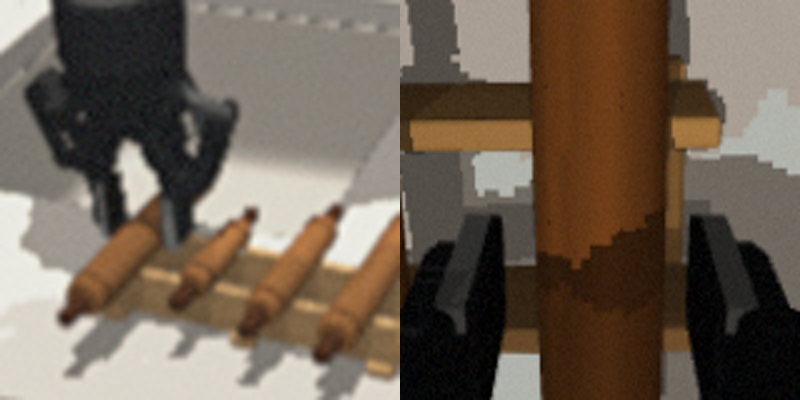

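Now the tips stand beside the barrel, at about z 0.042 in reality. I'll go 12 mm lower, centre between the rails, and grip.

Call:
drive_tool(increments=[{"travel": [3,0,3],"yaw": 0},{"travel": [3,0,6],"yaw": 0},{"travel": [3,0,9],"yaw": 0},{"travel": [3,0,12],"yaw": 0},{"travel": [3,0,12],"yaw": 0}])

```text
time_s: 10.65
ee_pos: [0.5237, 0.3405, -0.0031]
tcp_rot: [0.729, 0.684, -0.0, -0.0]
force: [0.5, -0.8, -0.2]
opening: 0.0373
grasp_force: 0.0
```

Call:
drive_tool(increments=[{"travel": [0,0,0],"yaw": 0},{"travel": [0,0,0],"yaw": 0},{"travel": [0,0,0],"yaw": 0},{"travel": [0,0,0],"yaw": 0},{"travel": [0,0,0],"yaw": 0}], grip=10)

```text
time_s: 11.28
ee_pos: [0.5243, 0.3408, -0.0026]
tcp_rot: [0.729, 0.684, 0.0, 0.0]
force: [2.5, -0.5, 1.7]
opening: 0.0242
grasp_force: 58.8
```

Pin_d is gripped with 59 N at an opening of 24 mm. Lifting.

Call:
drive_tool(increments=[{"travel": [0,0,-15],"yaw": 0},{"travel": [0,0,-45],"yaw": 0},{"travel": [0,0,-90],"yaw": 0},{"travel": [0,0,-130],"yaw": 0},{"travel": [0,0,-145],"yaw": 0}])

```text
time_s: 11.9
ee_pos: [0.5246, 0.3412, 0.1453]
tcp_rot: [0.729, 0.684, 0.002, 0.0]
force: [-0.8, 0.1, -2.3]
opening: 0.0243
grasp_force: 58.9
```

```bash
python3 snap.py w9; python3 -c "
from h import *
from station import env
o=env.get_obs();print(o['grasp_force'])
plan(o,[(.5,.1,.142,.76),(.4703,-.1594,.142,-.042)])
import pickle
o,P=pickle.load(open('w9.pkl','rb'))
im=cv2.imread('pics/w9.png');h=cv2.cvtColor(im,cv2.COLOR_BGR2HSV);m=cv2.inRange(h,(3,110,25),(15,255,255));m=cv2.morphologyEx(m,cv2.MORPH_OPEN,np.ones((9,7),np.uint8))
cs,_=cv2.findContours(m,0,2)
R=Rn.from_quat(o['tcp_rot']).as_matrix()
for c in cs:
    if cv2.contourArea(c)>800:
        pts=np.array([R.T@(onz(P,q[0],o['ee_pos'][2]+.051,True)-o['ee_pos'])*1e3 for q in c])[:,:2].astype(np.float32); r=cv2.minAreaRect(pts); print(cv2.boundingRect(c),r,pts.min(0),pts.max(0))
"
```

```text
11.9 [0.5246 0.3412 0.1453] yaw 1.5075340193092512 q [0.4598 0.5086 0.0464 1.1053 0.0003 2.0939] F [-0.8122  0.1406 -2.3122] open 0.024259816516368382
58.89524817466736
travel [-242.4   -9.5    3.3] yaw 5.35
travel [-503.2  -22.8    2.7] yaw 11.1
(253, 136, 23, 104) ((36.889183044433594, -23.472686767578125), (9.031376838684082, 45.80169677734375), 89.97232818603516) [ 13.9875 -27.9925] [ 59.7889 -18.9548]
(200, 126, 27, 129) ((35.37104415893555, -46.62067413330078), (10.744828224182129, 59.22712707519531), 89.3534927368164) [  5.7392 -52.1166] [ 64.9586 -41.1812]
(151, 120, 35, 149) ((32.96589279174805, -69.83062744140625), (13.004220008850098, 72.50591278076172), 89.38227844238281) [ -3.3149 -76.5743] [ 69.1945 -63.3856]
(287, 63, 61, 269) ((25.55437469482422, -0.7904491424560547), (25.21991729736328, 128.43319702148438), 89.72759246826172) [-38.6511 -13.4228] [89.758  12.0269]
```

Call:
drive_tool(increments=[{"travel": [-40,-20,0],"yaw": 0.8},{"travel": [-90,-40,0],"yaw": 2.0},{"travel": [-145,-55,0],"yaw": 3.2},{"travel": [-200,-60,0],"yaw": 4.4},{"travel": [-255,-60,0],"yaw": 5.6}])

```text
time_s: 12.58
ee_pos: [0.446, 0.0886, 0.1412]
tcp_rot: [0.936, 0.353, -0.001, -0.0]
force: [1.0, -0.5, -1.2]
opening: 0.0241
grasp_force: 59.0
```

```bash
cat > p.py <<'E'
import sys
from h import *
from station import env
o=env.get_obs(); print(o["ee_pos"],"grip",o["grasp_force"],o["opening"])
plan(o,[tuple(map(float,a.split(","))) for a in sys.argv[1:]])
E
python3 p.py .4698,-.1594,.142,-.042
```

```text
[0.446  0.0886 0.1412] grip 59.0023398399353 0.024053951833534093
travel [-145.7  202.1   -0.9] yaw 5.46
```

Call:
drive_tool(increments=[{"travel": [-35,48,0],"yaw": 1.2},{"travel": [-70,97,0],"yaw": 2.4},{"travel": [-105,146,0],"yaw": 3.6},{"travel": [-130,180,0],"yaw": 4.8},{"travel": [-145,202,0],"yaw": 5.5}])

```text
time_s: 13.2
ee_pos: [0.4723, -0.1589, 0.1409]
tcp_rot: [1.0, -0.024, -0.001, -0.001]
force: [-0.2, 0.6, 0.4]
opening: 0.0242
grasp_force: 59.0
```

Call:
drive_tool(increments=[{"travel": [0,0,0],"yaw": 0},{"travel": [0,0,0],"yaw": 0},{"travel": [0,0,0],"yaw": 0},{"travel": [0,0,0],"yaw": 0},{"travel": [0,0,0],"yaw": 0}])

```text
time_s: 13.82
ee_pos: [0.4734, -0.1569, 0.1423]
tcp_rot: [1.0, -0.021, 0.0, 0.0]
force: [0.5, -0.1, -1.3]
opening: 0.0241
grasp_force: 59.0
```

```bash
python3 snap.py w10; python3 p.py .4698,-.1594,.05,-.042 .4698,-.1594,.013,-.042
```

```text
13.825 [ 0.4734 -0.1569  0.1423] yaw -0.04156031752302028 q [-0.4668  0.279  -0.3151  0.9766 -0.      2.7164] F [ 0.5337 -0.0688 -1.2558] open 0.02413633152033637
[ 0.4734 -0.157   0.1423] grip 58.99130344390869 0.024317221845273917
travel [-3.5  2.5 92.3] yaw 0.0
travel [ -3.5   2.5 129.3] yaw 0.0
```

View pics/w10.png

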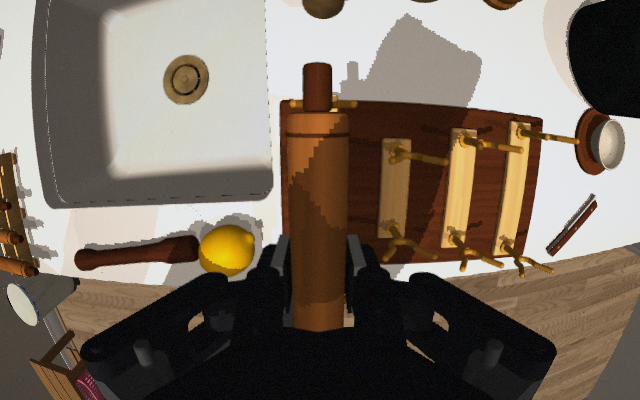

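The wrist view shows pin_d over cradle_d, with its far fork's tips around (300,104) and (357,103) either side of the stub. I'll measure that fork to check the sideways centring.

```bash
python3 - <<'E'
import pickle
from h import *
o,P=pickle.load(open("w10.pkl","rb")); im=cv2.imread("pics/w10.png"); h=cv2.cvtColor(im,cv2.COLOR_BGR2HSV)
m=cv2.inRange(h,(15,120,90),(28,255,255)); m[:, :283]=0; m[:,370:]=0; m[:90]=0; m[118:]=0
cs,_=cv2.findContours(m,0,2)
for c in cs:
    if cv2.contourArea(c)>5: print(cv2.boundingRect(c))
for y in range(96,112,2): print(y,[int(x) for x in np.nonzero(m[y])[0][[0,-1]]] if m[y].any() else None, m[y].sum()//255)
for uv in((300,104),(357,103)): print([onz(P,uv,z,True) for z in(.094,.08,.064)])
E
```

```text
(329, 108, 9, 4)
(289, 100, 14, 8)
(332, 94, 25, 14)
96 [332, 336] 5
98 [332, 336] 5
100 [291, 354] 20
102 [290, 356] 33
104 [289, 356] 27
106 [290, 355] 18
108 [332, 337] 6
110 [330, 337] 6
[array([ 0.5486, -0.1461,  0.094 ]), array([ 0.5492, -0.1454,  0.08  ]), array([ 0.5498, -0.1445,  0.064 ])]
[array([ 0.548 , -0.1874,  0.094 ]), array([ 0.5485, -0.1892,  0.08  ]), array([ 0.549 , -0.1912,  0.064 ])]
```

The fork measures x 0.548, y −0.163, which matches the board fit. Lowering with the small correction.

Call:
drive_tool(increments=[{"travel": [-3.5,2.5,20],"yaw": 0},{"travel": [-3.5,2.5,45],"yaw": 0},{"travel": [-3.5,2.5,70],"yaw": 0},{"travel": [-3.5,2.5,88],"yaw": 0},{"travel": [-3.5,2.5,92],"yaw": 0}])

```text
time_s: 14.5
ee_pos: [0.469, -0.1592, 0.0493]
tcp_rot: [1.0, -0.021, -0.001, -0.0]
force: [-0.6, 0.4, 0.0]
opening: 0.0242
grasp_force: 59.0
```

```bash
python3 p.py .4698,-.1594,.013,-.042
```

```text
[ 0.469  -0.1592  0.0493] grip 58.99187743663788 0.024153520471844773
travel [ 0.8  0.1 36.3] yaw -0.0
```

Call:
drive_tool(increments=[{"travel": [0.5,0,8],"yaw": 0},{"travel": [0.5,0,16],"yaw": 0},{"travel": [0.5,0,24],"yaw": 0},{"travel": [0.5,0,31],"yaw": 0},{"travel": [0.5,0,33],"yaw": 0}])

```text
time_s: 15.12
ee_pos: [0.47, -0.1596, 0.0167]
tcp_rot: [1.0, -0.021, -0.0, -0.0]
force: [-0.5, -0.1, -0.4]
opening: 0.0241
grasp_force: 59.0
```

Call:
drive_tool(increments=[{"travel": [0,0,0.5],"yaw": 0},{"travel": [0,0,1],"yaw": 0},{"travel": [0,0,1.5],"yaw": 0},{"travel": [0,0,2],"yaw": 0},{"travel": [0,0,2],"yaw": 0}])

```text
time_s: 15.75
ee_pos: [0.4703, -0.1597, 0.0152]
tcp_rot: [1.0, -0.021, 0.0, -0.0]
force: [0.4, 0.3, -0.7]
opening: 0.0243
grasp_force: 59.0
```

Call:
drive_tool(increments=[{"travel": [0,0,0.5],"yaw": 0},{"travel": [0,0,1],"yaw": 0},{"travel": [0,0,1.5],"yaw": 0},{"travel": [0,0,2],"yaw": 0},{"travel": [0,0,2],"yaw": 0}])

```text
time_s: 16.38
ee_pos: [0.4703, -0.1598, 0.0132]
tcp_rot: [1.0, -0.021, 0.0, 0.0]
force: [0.8, -0.4, -0.0]
opening: 0.024
grasp_force: 59.0
```

Call:
drive_tool(increments=[{"travel": [0,0,0.5],"yaw": 0},{"travel": [0,0,1],"yaw": 0},{"travel": [0,0,1.5],"yaw": 0},{"travel": [0,0,1.5],"yaw": 0},{"travel": [0,0,1.5],"yaw": 0}])

```text
time_s: 17.0
ee_pos: [0.4705, -0.1599, 0.0127]
tcp_rot: [1.0, -0.021, 0.0, 0.0]
force: [-4.0, 1.7, 15.2]
opening: 0.0243
grasp_force: 60.6
```

Contact came at TCP z≈0.0128, as predicted, so the pin is seated. I'll release, rise and check.

Call:
drive_tool(increments=[{"travel": [0,0,0],"yaw": 0},{"travel": [0,0,0],"yaw": 0},{"travel": [0,0,0],"yaw": 0},{"travel": [0,0,0],"yaw": 0},{"travel": [0,0,0],"yaw": 0}], grip=37)

```text
time_s: 17.62
ee_pos: [0.4702, -0.1597, 0.0116]
tcp_rot: [1.0, -0.021, -0.0, -0.0]
force: [-0.2, -0.2, 0.3]
opening: 0.0372
grasp_force: 0.0
```

Call:
drive_tool(increments=[{"travel": [0,0,-20],"yaw": 0},{"travel": [0,0,-60],"yaw": 0},{"travel": [0,0,-110],"yaw": 0},{"travel": [0,0,-155],"yaw": 0},{"travel": [0,0,-170],"yaw": 0}])

```text
time_s: 18.25
ee_pos: [0.4715, -0.1604, 0.1843]
tcp_rot: [1.0, -0.021, 0.002, 0.001]
force: [0.4, -0.2, 0.0]
opening: 0.0371
grasp_force: 0.0
```

```bash
python3 snap.py w11; cat > placed.py <<'E'
import pickle,sys
from h import *
o,P=pickle.load(open(sys.argv[1]+".pkl","rb")); im=cv2.imread(f"pics/{sys.argv[1]}.png"); h=cv2.cvtColor(im,cv2.COLOR_BGR2HSV)
m=cv2.inRange(h,(8,130,90),(14,255,255)); m=cv2.morphologyEx(m,cv2.MORPH_OPEN,np.ones((9,9),np.uint8))
cs,_=cv2.findContours(m,0,cv2.CHAIN_APPROX_NONE)
for c in cs:
    if cv2.contourArea(c)<300: continue
    pts=np.array([onz(P,q[0],.064,True)[:2]*1e3 for q in c]).astype(np.float32); r=cv2.minAreaRect(pts)
    if 350<r[0][0]<570 and -460<r[0][1]<-100: print("barrel",cv2.boundingRect(c),r)
E
python3 placed.py w11; python3 p.py .46,.09,.18,.76
```

```text
18.25 [ 0.4715 -0.1604  0.1843] yaw -0.04246936243413687 q [-0.4747  0.2428 -0.248   1.076   0.      2.7093] F [ 0.3556 -0.1974  0.019 ] open 0.03709476608949939
barrel (305, 164, 18, 24) ((479.54791259765625, -155.67787170410156), (16.841672897338867, 23.062580108642578), 87.48200225830078)
[ 0.4717 -0.1604  0.1847] grip 0.0 0.03736010655384022
travel [ -22.3 -249.7    4.2] yaw -5.75
```

Call:
drive_tool(increments=[{"travel": [-5,-50,0],"yaw": -1.1},{"travel": [-10,-105,0],"yaw": -2.3},{"travel": [-15,-160,0],"yaw": -3.5},{"travel": [-20,-215,0],"yaw": -4.7},{"travel": [-20,-270,0],"yaw": -5.9}])

```text
time_s: 18.92
ee_pos: [0.4605, 0.1125, 0.1803]
tcp_rot: [0.924, 0.383, -0.001, -0.0]
force: [0.6, -0.2, -0.3]
opening: 0.0374
grasp_force: 0.0
```

```bash
python3 p.py .4745,.3433,.14,1.515
```

```text
[0.4605 0.1125 0.1803] grip 0.0 0.03741867764671016
travel [ 173.3 -153.    40.3] yaw -5.22
```

Call:
drive_tool(increments=[{"travel": [40,-35,0],"yaw": -1.2},{"travel": [80,-70,0],"yaw": -2.4},{"travel": [120,-106,5],"yaw": -3.6},{"travel": [155,-137,20],"yaw": -4.7},{"travel": [173,-153,40],"yaw": -5.2}], grip=34)

```text
time_s: 19.55
ee_pos: [0.4761, 0.3434, 0.1396]
tcp_rot: [0.727, 0.686, -0.001, -0.0]
force: [-0.2, -0.5, 0.2]
opening: 0.034
grasp_force: 0.0
```

Call:
drive_tool(increments=[{"travel": [0,0,0],"yaw": 0},{"travel": [0,0,0],"yaw": 0},{"travel": [0,0,0],"yaw": 0},{"travel": [0,0,0],"yaw": 0},{"travel": [0,0,0],"yaw": 0}])

```text
time_s: 20.18
ee_pos: [0.4771, 0.341, 0.1421]
tcp_rot: [0.729, 0.684, 0.0, 0.0]
force: [-0.8, 0.1, -0.2]
opening: 0.0344
grasp_force: 0.0
```

```bash
python3 snap.py w12; python3 p.py .4745,.3433,-.003,1.515; python3 pins.py w12
```

```text
20.175 [0.4771 0.341  0.1421] yaw 1.5065387901389162 q [ 0.4959  0.4389 -0.076   1.0553  0.      2.131 ] F [-0.8496  0.1061 -0.174 ] open 0.03442783510554081
[0.4771 0.3411 0.1421] grip 0.0 0.03401008227374837
travel [  2.   -2.8 145.1] yaw -0.06
w12 0.042
[[370.8431 331.6874  25.5651 140.7058  -0.0622]
 [423.504  350.3471  21.8526 117.1109  -0.0662]
 [474.6949 347.7688  19.7887  92.2934  -0.0494]]
w12 0.048
[[373.2124 333.3558  25.0144 137.6749  -0.0622]
 [424.7389 351.6135  21.3818 114.5882  -0.0662]
 [474.8271 349.0906  19.3624  90.3053  -0.0494]]
w12 0.054
[[375.5817 335.024   24.4637 134.644   -0.0622]
 [425.9739 352.8798  20.9111 112.0656  -0.0662]
 [474.9595 350.4126  18.9362  88.3173  -0.0494]]
```

Call:
drive_tool(increments=[{"travel": [2,-2.5,30],"yaw": 0},{"travel": [2,-2.5,60],"yaw": 0},{"travel": [2,-2.5,80],"yaw": 0},{"travel": [2,-2.5,90],"yaw": 0},{"travel": [2,-2.5,95],"yaw": 0}])

```text
time_s: 20.85
ee_pos: [0.4746, 0.3435, 0.0467]
tcp_rot: [0.729, 0.684, 0.0, -0.0]
force: [0.2, -0.6, -0.0]
opening: 0.0342
grasp_force: 0.0
```

Call:
drive_tool(increments=[{"travel": [0,0,15],"yaw": 0},{"travel": [0,0,30],"yaw": 0},{"travel": [0,0,43],"yaw": 0},{"travel": [0,0,50],"yaw": 0},{"travel": [0,0,50],"yaw": 0}])

```text
time_s: 21.48
ee_pos: [0.4741, 0.3433, -0.0039]
tcp_rot: [0.729, 0.684, -0.001, -0.0]
force: [0.4, 0.5, -0.4]
opening: 0.0342
grasp_force: 0.0
```

Call:
drive_tool(increments=[{"travel": [0,0,0],"yaw": 0},{"travel": [0,0,0],"yaw": 0},{"travel": [0,0,0],"yaw": 0},{"travel": [0,0,0],"yaw": 0},{"travel": [0,0,0],"yaw": 0}], grip=8)

```text
time_s: 22.1
ee_pos: [0.4748, 0.3437, -0.003]
tcp_rot: [0.729, 0.684, 0.0, 0.0]
force: [0.1, 0.1, 2.2]
opening: 0.0179
grasp_force: 58.7
```

Call:
drive_tool(increments=[{"travel": [0,0,-15],"yaw": 0},{"travel": [0,0,-45],"yaw": 0},{"travel": [0,0,-90],"yaw": 0},{"travel": [0,0,-130],"yaw": 0},{"travel": [0,0,-145],"yaw": 0}])

```text
time_s: 22.72
ee_pos: [0.4756, 0.3441, 0.145]
tcp_rot: [0.729, 0.684, 0.002, 0.001]
force: [0.8, 0.6, 0.6]
opening: 0.018
grasp_force: 58.6
```

Call:
drive_tool(increments=[{"travel": [-50,-5,0],"yaw": 0.8},{"travel": [-105,-7,0],"yaw": 2.0},{"travel": [-165,-7,0],"yaw": 3.2},{"travel": [-225,-7,0],"yaw": 4.4},{"travel": [-284,-7,0],"yaw": 5.6}])

```text
time_s: 23.35
ee_pos: [0.4486, 0.0587, 0.1415]
tcp_rot: [0.936, 0.352, -0.0, -0.0]
force: [-0.1, 0.4, -0.1]
opening: 0.018
grasp_force: 58.7
```

```bash
python3 p.py .4626,-.2343,.142,-.042
```

```text
[0.4486 0.0587 0.1415] grip 58.728142976760864 0.017964408215153778
travel [-182.7  229.5   -0.5] yaw 5.46
```

Call:
drive_tool(increments=[{"travel": [-37,46,0],"yaw": 1.2},{"travel": [-74,93,0],"yaw": 2.4},{"travel": [-111,140,0],"yaw": 3.6},{"travel": [-148,186,0],"yaw": 4.8},{"travel": [-183,230,0],"yaw": 5.5}])

```text
time_s: 23.98
ee_pos: [0.4645, -0.2349, 0.1414]
tcp_rot: [1.0, -0.024, -0.0, -0.0]
force: [0.8, -0.3, 0.1]
opening: 0.0179
grasp_force: 58.7
```

Call:
drive_tool(increments=[{"travel": [0,0,0],"yaw": 0},{"travel": [0,0,0],"yaw": 0},{"travel": [0,0,0],"yaw": 0},{"travel": [0,0,0],"yaw": 0},{"travel": [0,0,0],"yaw": 0}])

```text
time_s: 24.6
ee_pos: [0.4653, -0.2324, 0.1419]
tcp_rot: [1.0, -0.021, 0.0, 0.0]
force: [0.3, -1.1, -0.3]
opening: 0.0178
grasp_force: 58.8
```

```bash
python3 snap.py w13; python3 p.py .4626,-.2343,.05,-.042; python3 - <<'E'
import pickle
from h import *
o,P=pickle.load(open('w13.pkl','rb')); R=Rn.from_quat(o['tcp_rot']).as_matrix()
im=cv2.imread('pics/w13.png');h=cv2.cvtColor(im,cv2.COLOR_BGR2HSV);m=cv2.inRange(h,(3,110,25),(15,255,255));m=cv2.morphologyEx(m,cv2.MORPH_OPEN,np.ones((9,7),np.uint8)); 
# held pin: top end along column band near centre, stub
print("stub rows", [(r,int((m[r,300:337]>0).sum())) for r in range(80,250,8)])
b=cv2.inRange(h,(15,120,90),(28,255,255)); b[:90]=0
cs,_=cv2.findContours(b,0,2)
for c in cs:
    if cv2.contourArea(c)>15:
        x,y,w,hh=cv2.boundingRect(c); 
        if y<270: print((x,y,w,hh), onz(P,(x+w/2,y+hh/2),.094,True))
E
```

```text
24.6 [ 0.4653 -0.2324  0.1419] yaw -0.04133861564345502 q [-0.6038  0.3181 -0.2607  0.9919 -0.      2.5791] F [ 0.2565 -1.1162 -0.262 ] open 0.017807469370357775
[ 0.4653 -0.2325  0.1418] grip 58.789406418800354 0.017991670878642844
travel [-2.6  1.9 91.8] yaw 0.0
stub rows [(80, 0), (88, 0), (96, 37), (104, 37), (112, 37), (120, 37), (128, 37), (136, 6), (144, 6), (152, 0), (160, 31), (168, 32), (176, 31), (184, 33), (192, 32), (200, 37), (208, 37), (216, 37), (224, 36), (232, 37), (240, 37), (248, 37)]
(457, 267, 8, 15) [ 0.3929 -0.3579  0.094 ]
(479, 262, 23, 16) [ 0.3936 -0.3899  0.094 ]
(381, 257, 14, 14) [ 0.4104 -0.2877  0.094 ]
(411, 256, 24, 13) [ 0.4092 -0.3188  0.094 ]
(461, 255, 16, 10) [ 0.4071 -0.3638  0.094 ]
(139, 219, 50, 51) [ 0.4332 -0.0957  0.094 ]
(289, 148, 23, 9) [ 0.5049 -0.2203  0.094 ]
(306, 132, 50, 66) [ 0.4947 -0.2423  0.094 ]
(499, 123, 26, 9) [ 0.5241 -0.3957  0.094 ]
(479, 120, 19, 8) [ 0.5259 -0.3712  0.094 ]
(377, 120, 40, 135) [ 0.4757 -0.2926  0.094 ]
(423, 110, 55, 146) [ 0.4779 -0.3377  0.094 ]
(193, 98, 27, 8) [ 0.5479 -0.1511  0.094 ]
(238, 91, 28, 178) [ 0.486  -0.1823  0.094 ]
(140, 90, 17, 5) [ 0.5623 -0.1004  0.094 ]
(131, 90, 36, 15) [ 0.5582 -0.1006  0.094 ]
```

Call:
drive_tool(increments=[{"travel": [-2.5,2,20],"yaw": 0},{"travel": [-2.5,2,45],"yaw": 0},{"travel": [-2.5,2,70],"yaw": 0},{"travel": [-2.5,2,88],"yaw": 0},{"travel": [-2.5,2,92],"yaw": 0}])

```text
time_s: 25.28
ee_pos: [0.4619, -0.2343, 0.0488]
tcp_rot: [1.0, -0.021, -0.001, -0.001]
force: [-0.2, 0.4, 0.2]
opening: 0.0181
grasp_force: 58.8
```

Call:
drive_tool(increments=[{"travel": [0,0,8],"yaw": 0},{"travel": [0,0,16],"yaw": 0},{"travel": [0,0,24],"yaw": 0},{"travel": [0,0,31],"yaw": 0},{"travel": [0,0,34],"yaw": 0}])

```text
time_s: 25.9
ee_pos: [0.4625, -0.2349, 0.0159]
tcp_rot: [1.0, -0.021, -0.0, 0.0]
force: [-8.3, 5.1, 32.8]
opening: 0.0178
grasp_force: 62.1
```

Call:
drive_tool(increments=[{"travel": [0,0,0.5],"yaw": 0},{"travel": [0,0,1],"yaw": 0},{"travel": [0,0,1.5],"yaw": 0},{"travel": [0,0,1.5],"yaw": 0},{"travel": [0,0,1.5],"yaw": 0}])

```text
time_s: 26.52
ee_pos: [0.4625, -0.235, 0.0159]
tcp_rot: [1.0, -0.021, 0.0, 0.0]
force: [-7.1, 4.3, 25.5]
opening: 0.0177
grasp_force: 61.5
```

Contact came at z 0.0159. That fits the thinner barrel lying lower in its notch. Release and rise.

Call:
drive_tool(increments=[{"travel": [0,0,-1],"yaw": 0},{"travel": [0,0,-1],"yaw": 0},{"travel": [0,0,-1],"yaw": 0},{"travel": [0,0,-1],"yaw": 0},{"travel": [0,0,-1],"yaw": 0}], grip=36)

```text
time_s: 27.15
ee_pos: [0.4625, -0.2348, 0.0151]
tcp_rot: [1.0, -0.021, -0.0, -0.0]
force: [0.4, -0.1, -0.5]
opening: 0.0362
grasp_force: 0.0
```

Call:
drive_tool(increments=[{"travel": [0,0,-20],"yaw": 0},{"travel": [0,0,-60],"yaw": 0},{"travel": [0,0,-110],"yaw": 0},{"travel": [0,0,-155],"yaw": 0},{"travel": [0,0,-200],"yaw": 0}])

```text
time_s: 27.78
ee_pos: [0.4624, -0.2348, 0.2168]
tcp_rot: [1.0, -0.021, 0.0, 0.0]
force: [0.5, -1.0, 0.7]
opening: 0.0362
grasp_force: 0.0
```

```bash
python3 snap.py w14
```

```text
27.775 [ 0.4624 -0.2348  0.2168] yaw -0.042505199131787616 q [-0.6109  0.2672 -0.1284  1.175  -0.      2.5732] F [ 0.4957 -1.0271  0.6863] open 0.03615002301960335
```

View pics/w14.png

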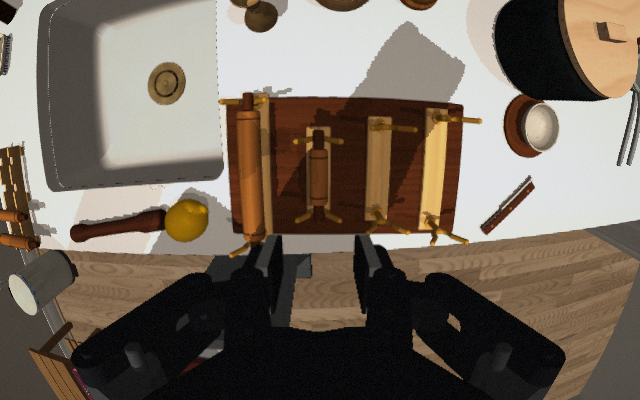

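Pin_d (column 248) and pin_a (column 319) both lie between their forks in the right cradles. Next is pin_b.

Call:
drive_tool(increments=[{"travel": [-5,-55,0],"yaw": -1.1},{"travel": [-10,-115,0],"yaw": -2.3},{"travel": [-15,-175,0],"yaw": -3.5},{"travel": [-20,-235,0],"yaw": -4.7},{"travel": [-24,-294,0],"yaw": -5.9}], grip=35)

```text
time_s: 28.45
ee_pos: [0.4508, 0.0617, 0.2152]
tcp_rot: [0.924, 0.383, 0.0, 0.0]
force: [1.4, -0.4, 1.0]
opening: 0.0347
grasp_force: 0.0
```

```bash
python3 p.py .4247,.346,.15,1.513
```

```text
[0.4508 0.0617 0.2152] grip 0.0 0.03465044173502736
travel [ 182.8 -219.2   65.2] yaw -5.2
```

Call:
drive_tool(increments=[{"travel": [38,-46,5],"yaw": -1.2},{"travel": [76,-92,15],"yaw": -2.4},{"travel": [114,-137,30],"yaw": -3.6},{"travel": [150,-180,50],"yaw": -4.7},{"travel": [183,-219,65],"yaw": -5.2}])

```text
time_s: 29.08
ee_pos: [0.4261, 0.3462, 0.1492]
tcp_rot: [0.728, 0.686, -0.0, -0.0]
force: [1.9, -0.6, -0.5]
opening: 0.0349
grasp_force: 0.0
```

Call:
drive_tool(increments=[{"travel": [0,0,0],"yaw": 0},{"travel": [0,0,0],"yaw": 0},{"travel": [0,0,0],"yaw": 0},{"travel": [0,0,0],"yaw": 0},{"travel": [0,0,0],"yaw": 0}])

```text
time_s: 29.7
ee_pos: [0.4272, 0.3437, 0.1505]
tcp_rot: [0.73, 0.684, 0.0, 0.0]
force: [-0.2, 0.6, 0.6]
opening: 0.0346
grasp_force: 0.0
```

```bash
python3 snap.py w15; python3 p.py .4247,.346,-.003,1.513; python3 pins.py w15|head -9
```

```text
29.7 [0.4272 0.3437 0.1505] yaw 1.5062203069159448 q [ 0.5442  0.3626 -0.1709  1.0368  0.      2.1796] F [-0.2255  0.5546  0.6408] open 0.03461551306785897
[0.4271 0.3438 0.1505] grip 0.0 0.03495515056896061
travel [  2.   -2.6 153.5] yaw -0.05
w15 0.042
[[373.6949 354.2078  24.3753 133.422   -0.0566]
 [423.8898 343.6312  21.4012 130.9948  -0.0574]]
w15 0.048
[[374.8912 355.4132  23.8656 130.6322  -0.0566]
 [424.0366 345.0577  20.9537 128.2558  -0.0574]]
w15 0.054
[[376.0876 356.6187  23.3559 127.8424  -0.0566]
 [424.1833 346.4843  20.5063 125.5167  -0.0574]]
```

Call:
drive_tool(increments=[{"travel": [2,-3,30],"yaw": 0},{"travel": [2,-3,60],"yaw": 0},{"travel": [2,-3,85],"yaw": 0},{"travel": [2,-3,98],"yaw": 0},{"travel": [2,-3,103],"yaw": 0}])

```text
time_s: 30.38
ee_pos: [0.4239, 0.3462, 0.0469]
tcp_rot: [0.729, 0.684, -0.0, -0.0]
force: [-0.9, 0.3, -0.0]
opening: 0.0352
grasp_force: 0.0
```

Call:
drive_tool(increments=[{"travel": [0,0,15],"yaw": 0},{"travel": [0,0,30],"yaw": 0},{"travel": [0,0,43],"yaw": 0},{"travel": [0,0,50],"yaw": 0},{"travel": [0,0,50],"yaw": 0}])

```text
time_s: 31.0
ee_pos: [0.4236, 0.3462, -0.0034]
tcp_rot: [0.729, 0.684, -0.001, -0.0]
force: [0.5, -0.3, 0.5]
opening: 0.0352
grasp_force: 0.0
```

Call:
drive_tool(increments=[{"travel": [0,0,0],"yaw": 0},{"travel": [0,0,0],"yaw": 0},{"travel": [0,0,0],"yaw": 0},{"travel": [0,0,0],"yaw": 0},{"travel": [0,0,0],"yaw": 0}], grip=8)

```text
time_s: 31.62
ee_pos: [0.4245, 0.3467, -0.0025]
tcp_rot: [0.729, 0.684, 0.001, 0.0]
force: [2.7, 0.4, 3.4]
opening: 0.0199
grasp_force: 58.7
```

Call:
drive_tool(increments=[{"travel": [0,0,-15],"yaw": 0},{"travel": [0,0,-45],"yaw": 0},{"travel": [0,0,-90],"yaw": 0},{"travel": [0,0,-130],"yaw": 0},{"travel": [0,0,-145],"yaw": 0}])

```text
time_s: 32.25
ee_pos: [0.4245, 0.347, 0.1451]
tcp_rot: [0.729, 0.684, 0.001, 0.0]
force: [0.0, -0.3, -1.8]
opening: 0.0204
grasp_force: 58.7
```

Call:
drive_tool(increments=[{"travel": [-55,4,0],"yaw": 0.8},{"travel": [-115,8,0],"yaw": 2.0},{"travel": [-175,13,0],"yaw": 3.2},{"travel": [-235,18,0],"yaw": 4.4},{"travel": [-295,24,0],"yaw": 5.6}])

```text
time_s: 32.88
ee_pos: [0.428, 0.0488, 0.1419]
tcp_rot: [0.936, 0.352, -0.001, -0.0]
force: [1.0, 0.7, 0.0]
opening: 0.0199
grasp_force: 58.8
```

```bash
python3 p.py .4612,-.3093,.142,-.042
```

```text
[0.428  0.0488 0.1419] grip 58.75652253627777 0.019897976405108427
travel [-211.3  291.    -0.2] yaw 5.46
```

Call:
drive_tool(increments=[{"travel": [-35,48,0],"yaw": 1.2},{"travel": [-70,97,0],"yaw": 2.4},{"travel": [-105,145,0],"yaw": 3.6},{"travel": [-140,193,0],"yaw": 4.8},{"travel": [-175,241,0],"yaw": 5.5}])

```text
time_s: 33.5
ee_pos: [0.4573, -0.2474, 0.1418]
tcp_rot: [1.0, -0.023, -0.001, -0.001]
force: [0.7, -0.7, -0.4]
opening: 0.02
grasp_force: 58.7
```

```bash
python3 p.py .4612,-.3093,.142,-.042
```

```text
[ 0.4573 -0.2474  0.1418] grip 58.71815085411072 0.01995510048128817
travel [ 6.8 61.6 -0.3] yaw -0.04
```

Call:
drive_tool(increments=[{"travel": [4,40,0],"yaw": 0},{"travel": [6,62,0],"yaw": 0},{"travel": [6,62,0],"yaw": 0},{"travel": [6,62,0],"yaw": 0},{"travel": [6,62,0],"yaw": 0}])

```text
time_s: 34.12
ee_pos: [0.4615, -0.3067, 0.1423]
tcp_rot: [1.0, -0.02, -0.0, -0.0]
force: [-0.6, 0.0, -0.2]
opening: 0.0205
grasp_force: 58.8
```

```bash
python3 p.py .4612,-.3093,.05,-.042
```

```text
[ 0.4615 -0.3067  0.1423] grip 58.75374376773834 0.02049135723623099
travel [-0.2  2.6 92.3] yaw 0.01
```

Call:
drive_tool(increments=[{"travel": [0,2.5,20],"yaw": 0},{"travel": [0,2.5,45],"yaw": 0},{"travel": [0,2.5,70],"yaw": 0},{"travel": [0,2.5,88],"yaw": 0},{"travel": [0,2.5,92],"yaw": 0}])

```text
time_s: 34.75
ee_pos: [0.4609, -0.3092, 0.0494]
tcp_rot: [1.0, -0.021, -0.001, -0.001]
force: [-0.3, 0.0, 0.1]
opening: 0.0203
grasp_force: 58.8
```

Call:
drive_tool(increments=[{"travel": [0,0,8],"yaw": 0},{"travel": [0,0,16],"yaw": 0},{"travel": [0,0,24],"yaw": 0},{"travel": [0,0,30],"yaw": 0},{"travel": [0,0,32],"yaw": 0}])

```text
time_s: 35.38
ee_pos: [0.4612, -0.3105, 0.0177]
tcp_rot: [1.0, -0.021, -0.0, -0.0]
force: [-1.0, 0.4, -1.6]
opening: 0.0198
grasp_force: 58.8
```

Call:
drive_tool(increments=[{"travel": [0,0,0.5],"yaw": 0},{"travel": [0,0,1],"yaw": 0},{"travel": [0,0,1.5],"yaw": 0},{"travel": [0,0,1.5],"yaw": 0},{"travel": [0,0,1.5],"yaw": 0}])

```text
time_s: 36.0
ee_pos: [0.4615, -0.3107, 0.0168]
tcp_rot: [1.0, -0.021, 0.0, 0.0]
force: [0.4, -0.7, 0.0]
opening: 0.0201
grasp_force: 58.8
```

Call:
drive_tool(increments=[{"travel": [0,-0.5,0.5],"yaw": 0},{"travel": [0,-1,1],"yaw": 0},{"travel": [0,-1,1.5],"yaw": 0},{"travel": [0,-1,1.5],"yaw": 0},{"travel": [0,-1,1.5],"yaw": 0}])

```text
time_s: 36.62
ee_pos: [0.4615, -0.3098, 0.0156]
tcp_rot: [1.0, -0.021, 0.0, 0.0]
force: [-1.3, -0.1, 4.8]
opening: 0.0202
grasp_force: 59.2
```

Call:
drive_tool(increments=[{"travel": [0,0,0],"yaw": 0},{"travel": [0,0,0],"yaw": 0},{"travel": [0,0,0],"yaw": 0},{"travel": [0,0,0],"yaw": 0},{"travel": [0,0,0],"yaw": 0}], grip=36)

```text
time_s: 37.25
ee_pos: [0.4614, -0.3096, 0.0152]
tcp_rot: [1.0, -0.021, -0.0, -0.0]
force: [-0.1, 0.8, -0.0]
opening: 0.0361
grasp_force: 0.0
```

Call:
drive_tool(increments=[{"travel": [0,0,-20],"yaw": 0},{"travel": [0,0,-60],"yaw": 0},{"travel": [0,0,-110],"yaw": 0},{"travel": [0,0,-155],"yaw": 0},{"travel": [0,0,-170],"yaw": 0}])

```text
time_s: 37.88
ee_pos: [0.4626, -0.3106, 0.1881]
tcp_rot: [1.0, -0.021, 0.002, 0.001]
force: [-0.3, 0.4, 0.1]
opening: 0.0361
grasp_force: 0.0
```

Call:
drive_tool(increments=[{"travel": [-8,-60,0],"yaw": -1.1},{"travel": [-16,-120,0],"yaw": -2.3},{"travel": [-24,-180,0],"yaw": -3.5},{"travel": [-32,-240,0],"yaw": -4.7},{"travel": [-40,-300,0],"yaw": -5.9}])

```text
time_s: 38.5
ee_pos: [0.4333, -0.0064, 0.1846]
tcp_rot: [0.924, 0.383, -0.0, -0.0]
force: [1.3, 0.7, -0.7]
opening: 0.0357
grasp_force: 0.0
```

```bash
python3 p.py .3748,.347,.15,1.513
```

```text
[ 0.4333 -0.0064  0.1846] grip 0.0 0.035749579309521384
travel [ 208.8 -291.1   34.7] yaw -5.2
```

Call:
drive_tool(increments=[{"travel": [35,-49,0],"yaw": -1.2},{"travel": [70,-98,0],"yaw": -2.4},{"travel": [105,-147,5],"yaw": -3.6},{"travel": [140,-196,10],"yaw": -4.7},{"travel": [175,-244,20],"yaw": -5.2}])

```text
time_s: 39.12
ee_pos: [0.3859, 0.2902, 0.1646]
tcp_rot: [0.728, 0.686, -0.0, 0.0]
force: [1.7, -0.8, -0.1]
opening: 0.0359
grasp_force: 0.0
```

```bash
python3 p.py .3748,.347,.15,1.513
```

```text
[0.3859 0.2902 0.1646] grip 0.0 0.035894470904570916
travel [ 56.1 -14.5  14.6] yaw -0.01
```

Call:
drive_tool(increments=[{"travel": [40,-10,10],"yaw": 0},{"travel": [57,-15,14],"yaw": 0},{"travel": [57,-15,14],"yaw": 0},{"travel": [57,-15,14],"yaw": 0},{"travel": [57,-15,14],"yaw": 0}])

```text
time_s: 39.75
ee_pos: [0.3758, 0.3451, 0.1516]
tcp_rot: [0.73, 0.684, 0.0, 0.0]
force: [0.7, 0.6, -0.2]
opening: 0.0359
grasp_force: 0.0
```

```bash
python3 snap.py w16; python3 p.py .3748,.347,-.003,1.513; python3 pins.py w16
```

```text
39.75 [0.3758 0.3451 0.1516] yaw 1.505774960081122 q [ 0.5996  0.2922 -0.2705  1.0077 -0.0002  2.2354] F [ 0.7298  0.6089 -0.1992] open 0.03587082808838411
[0.3758 0.3452 0.1516] grip 0.0 0.036435488605177334
travel [  1.7  -1.2 154.6] yaw -0.05
w16 0.042
[[373.8337 341.5236  23.646  159.9706  -0.0675]]
w16 0.048
[[373.9546 343.0186  23.1532 156.6371  -0.0675]]
w16 0.054
[[374.0755 344.5136  22.6605 153.3035  -0.0675]]
```

Call:
drive_tool(increments=[{"travel": [1.5,-2,30],"yaw": 0},{"travel": [1.5,-2,60],"yaw": 0},{"travel": [1.5,-2,85],"yaw": 0},{"travel": [1.5,-2,98],"yaw": 0},{"travel": [1.5,-2,104],"yaw": 0}])

```text
time_s: 40.42
ee_pos: [0.3736, 0.3474, 0.047]
tcp_rot: [0.729, 0.684, -0.0, 0.0]
force: [0.1, 0.2, 1.1]
opening: 0.0359
grasp_force: 0.0
```

Call:
drive_tool(increments=[{"travel": [0,0,15],"yaw": 0},{"travel": [0,0,30],"yaw": 0},{"travel": [0,0,43],"yaw": 0},{"travel": [0,0,50],"yaw": 0},{"travel": [0,0,50],"yaw": 0}])

```text
time_s: 41.05
ee_pos: [0.373, 0.3475, -0.0033]
tcp_rot: [0.729, 0.684, -0.0, -0.0]
force: [0.4, -0.1, 0.0]
opening: 0.0359
grasp_force: 0.0
```

Call:
drive_tool(increments=[{"travel": [0,0,0],"yaw": 0},{"travel": [0,0,0],"yaw": 0},{"travel": [0,0,0],"yaw": 0},{"travel": [0,0,0],"yaw": 0},{"travel": [0,0,0],"yaw": 0}], grip=8)

```text
time_s: 41.68
ee_pos: [0.3742, 0.3482, -0.0024]
tcp_rot: [0.729, 0.684, 0.001, 0.0]
force: [4.4, 0.3, 3.7]
opening: 0.0219
grasp_force: 58.8
```

Call:
drive_tool(increments=[{"travel": [0,0,-15],"yaw": 0},{"travel": [0,0,-45],"yaw": 0},{"travel": [0,0,-90],"yaw": 0},{"travel": [0,0,-130],"yaw": 0},{"travel": [0,0,-145],"yaw": 0}])

```text
time_s: 42.3
ee_pos: [0.3734, 0.3481, 0.1447]
tcp_rot: [0.729, 0.684, 0.001, -0.0]
force: [0.5, 0.5, -1.4]
opening: 0.022
grasp_force: 58.8
```

Call:
drive_tool(increments=[{"travel": [-55,8,0],"yaw": 0.8},{"travel": [-115,16,0],"yaw": 2.0},{"travel": [-175,25,0],"yaw": 3.2},{"travel": [-235,35,0],"yaw": 4.4},{"travel": [-295,45,0],"yaw": 5.6}])

```text
time_s: 42.92
ee_pos: [0.3983, 0.0489, 0.1418]
tcp_rot: [0.936, 0.352, -0.001, -0.001]
force: [1.1, -0.9, -0.5]
opening: 0.0222
grasp_force: 58.8
```

```bash
python3 p.py .44,-.19,.142,-.042  .4613,-.3842,.142,-.042
```

```text
[0.3983 0.0489 0.1418] grip 58.81691336631775 0.02218664744295958
travel [-126.3  207.    -0.4] yaw 5.46
travel [-238.4  367.    -0.5] yaw 5.46
```

Call:
drive_tool(increments=[{"travel": [-32,50,0],"yaw": 1.2},{"travel": [-65,100,0],"yaw": 2.4},{"travel": [-98,151,0],"yaw": 3.6},{"travel": [-130,201,0],"yaw": 4.8},{"travel": [-162,250,0],"yaw": 5.5}])

```text
time_s: 43.55
ee_pos: [0.4433, -0.2453, 0.1416]
tcp_rot: [1.0, -0.024, -0.001, -0.001]
force: [1.3, 0.2, -0.9]
opening: 0.022
grasp_force: 58.8
```

```bash
python3 p.py .4613,-.3842,.142,-.042
```

```text
[ 0.4433 -0.2453  0.1416] grip 58.798989057540894 0.022003888529844164
travel [ 24.5 137.9  -0.7] yaw -0.04
```

Call:
drive_tool(increments=[{"travel": [9,50,0],"yaw": 0},{"travel": [18,105,0],"yaw": 0},{"travel": [23,139,0],"yaw": 0},{"travel": [23,139,0],"yaw": 0},{"travel": [23,139,0],"yaw": 0}])

```text
time_s: 44.18
ee_pos: [0.4606, -0.3824, 0.1414]
tcp_rot: [1.0, -0.021, -0.001, -0.001]
force: [0.4, 0.5, -0.3]
opening: 0.022
grasp_force: 58.9
```

```bash
python3 p.py .4613,-.3842,.05,-.042; python3 snap.py w17; python3 - <<'E'
import pickle
from h import *
o,P=pickle.load(open('w17.pkl','rb')); h=cv2.cvtColor(cv2.imread('pics/w17.png'),cv2.COLOR_BGR2HSV)
b=cv2.inRange(h,(15,120,90),(28,255,255)); b[:60]=0
cs,_=cv2.findContours(b,0,2)
for c in cs:
    if cv2.contourArea(c)>10:
        x,y,w,hh=cv2.boundingRect(c)
        if y<270 and 270<x<380: print((x,y,w,hh), onz(P,(x,y+hh/2),.094,True),onz(P,(x+w,y+hh/2),.094,True))
E
```

```text
[ 0.4606 -0.3824  0.1414] grip 58.886749148368835 0.021997154146561924
travel [ 0.9  1.9 91.4] yaw -0.0
44.175 [ 0.4606 -0.3824  0.1414] yaw -0.042386751360666525 q [-0.8153  0.465  -0.0359  1.0725  0.0004  2.3687] F [ 0.3926  0.511  -0.2537] open 0.021997154146561924
(288, 115, 15, 8) [ 0.5252 -0.3625  0.094 ] [ 0.5247 -0.3733  0.094 ]
(331, 106, 25, 41) [ 0.5183 -0.3933  0.094 ] [ 0.5178 -0.4115  0.094 ]
```

Call:
drive_tool(increments=[{"travel": [0.5,1.5,20],"yaw": 0},{"travel": [0.5,1.5,45],"yaw": 0},{"travel": [0.5,1.5,70],"yaw": 0},{"travel": [0.5,1.5,88],"yaw": 0},{"travel": [0.5,1.5,92],"yaw": 0}])

```text
time_s: 44.85
ee_pos: [0.4612, -0.3834, 0.0493]
tcp_rot: [1.0, -0.021, -0.001, -0.001]
force: [0.7, 0.3, -1.0]
opening: 0.0221
grasp_force: 58.9
```

Call:
drive_tool(increments=[{"travel": [0,0,8],"yaw": 0},{"travel": [0,0,16],"yaw": 0},{"travel": [0,0,24],"yaw": 0},{"travel": [0,0,30],"yaw": 0},{"travel": [0,0,32],"yaw": 0}])

```text
time_s: 45.48
ee_pos: [0.4615, -0.3853, 0.0177]
tcp_rot: [1.0, -0.021, -0.0, -0.0]
force: [0.2, 0.2, 0.2]
opening: 0.0222
grasp_force: 58.9
```

Call:
drive_tool(increments=[{"travel": [0,0,0.5],"yaw": 0},{"travel": [0,0,1],"yaw": 0},{"travel": [0,0,1.5],"yaw": 0},{"travel": [0,0,2],"yaw": 0},{"travel": [0,0,2],"yaw": 0}])

```text
time_s: 46.1
ee_pos: [0.4618, -0.3854, 0.0162]
tcp_rot: [1.0, -0.021, 0.0, 0.0]
force: [-0.1, 0.1, -0.7]
opening: 0.0222
grasp_force: 58.9
```

Call:
drive_tool(increments=[{"travel": [0,-0.5,0.5],"yaw": 0},{"travel": [0,-1,1],"yaw": 0},{"travel": [0,-1,1.5],"yaw": 0},{"travel": [0,-1,1.5],"yaw": 0},{"travel": [0,-1,1.5],"yaw": 0}])

```text
time_s: 46.72
ee_pos: [0.4619, -0.3845, 0.0147]
tcp_rot: [1.0, -0.021, 0.0, 0.0]
force: [-0.3, 0.1, -0.4]
opening: 0.022
grasp_force: 58.9
```

Call:
drive_tool(increments=[{"travel": [0,0,0.5],"yaw": 0},{"travel": [0,0,1],"yaw": 0},{"travel": [0,0,1],"yaw": 0},{"travel": [0,0,1],"yaw": 0},{"travel": [0,0,1],"yaw": 0}])

```text
time_s: 47.35
ee_pos: [0.4619, -0.3847, 0.0144]
tcp_rot: [1.0, -0.021, 0.0, 0.0]
force: [-2.5, 2.6, 8.1]
opening: 0.0218
grasp_force: 59.6
```

Contact came at 0.0144. I'll release, rise, back off and check all four.

Call:
drive_tool(increments=[{"travel": [0,0,0],"yaw": 0},{"travel": [0,0,0],"yaw": 0},{"travel": [0,0,0],"yaw": 0},{"travel": [0,0,0],"yaw": 0},{"travel": [0,0,0],"yaw": 0}], grip=36)

```text
time_s: 47.98
ee_pos: [0.4618, -0.3844, 0.0137]
tcp_rot: [1.0, -0.021, 0.0, -0.0]
force: [-0.1, -1.2, -0.7]
opening: 0.036
grasp_force: 0.0
```

Call:
drive_tool(increments=[{"travel": [0,0,-20],"yaw": 0},{"travel": [0,0,-60],"yaw": 0},{"travel": [0,0,-110],"yaw": 0},{"travel": [0,0,-160],"yaw": 0},{"travel": [0,0,-210],"yaw": 0}])

```text
time_s: 48.6
ee_pos: [0.4617, -0.3843, 0.2255]
tcp_rot: [1.0, -0.021, 0.0, 0.0]
force: [1.2, -0.3, -0.1]
opening: 0.0359
grasp_force: 0.0
```

Call:
drive_tool(increments=[{"travel": [-10,-40,0],"yaw": 0},{"travel": [-20,-80,0],"yaw": 0},{"travel": [-30,-110,0],"yaw": 0},{"travel": [-30,-110,0],"yaw": 0},{"travel": [-30,-110,0],"yaw": 0}])

```text
time_s: 49.22
ee_pos: [0.4369, -0.2739, 0.2239]
tcp_rot: [1.0, -0.021, 0.0, 0.0]
force: [-0.5, -0.2, 0.6]
opening: 0.0361
grasp_force: 0.0
```

```bash
python3 snap.py w18; python3 - <<'E'
import pickle
from h import *
from station import vision
o,P=pickle.load(open("w18.pkl","rb")); w=cv2.imread("pics/w18.png"); h=cv2.cvtColor(w,cv2.COLOR_BGR2HSV)
m=cv2.inRange(h,(8,120,70),(15,255,255)); m=cv2.morphologyEx(m,cv2.MORPH_OPEN,np.ones((9,7),np.uint8))
cs,_=cv2.findContours(m,0,cv2.CHAIN_APPROX_NONE)
for c in cs:
    pts=np.array([onz(P,q[0],.064,True)[:2]*1e3 for q in c]).astype(np.float32); r=cv2.minAreaRect(pts)
    if cv2.contourArea(c)>200 and 350<r[0][0]<570 and -460<r[0][1]<-100: print("barrel",r)
s=vision.read_camera("side")[:,:,::-1]
a=cv2.resize(w[70:270,200:480],(560,400),interpolation=cv2.INTER_CUBIC)
b=cv2.resize(s[140:210,290:380],None,fx=4.5,fy=4.5,interpolation=cv2.INTER_CUBIC)[:200]
b=cv2.resize(s[150:205,295:375],(291,200),interpolation=cv2.INTER_CUBIC)
c=np.zeros((600,560,3),np.uint8); c[:400]=a; c[400:,:291]=b; cv2.imwrite("pics/fin.png",c)
E
```

```text
49.225 [ 0.4369 -0.2739  0.2239] yaw -0.04241065127681096 q [-0.7017  0.2575 -0.1226  1.1898 -0.0002  2.4823] F [-0.5459 -0.1657  0.5937] open 0.03611364675147173
barrel ((452.3248291015625, -218.62059020996094), (48.365726470947266, 82.02030944824219), 86.6072769165039)
barrel ((457.76226806640625, -309.9159240722656), (18.797822952270508, 71.74483489990234), 88.32673645019531)
barrel ((448.3172912597656, -387.7987060546875), (31.29873275756836, 114.61211395263672), 87.94322204589844)
barrel ((498.4351501464844, -266.02508544921875), (12.996698379516602, 21.875368118286133), 87.34205627441406)
barrel ((463.9293212890625, -154.86338806152344), (30.17333221435547, 151.3533935546875), 88.52305603027344)
barrel ((524.4898681640625, -254.6644287109375), (117.59715270996094, 37.92067337036133), 87.46553039550781)
```

View pics/fin.png

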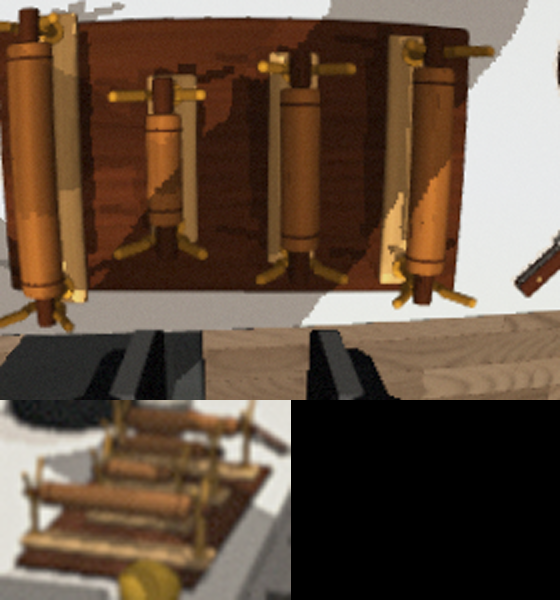

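All four pins lie between their own forks with both stubs down in the slots, and the fork tips stand above them. The arm is clear.

```bash
python3 -c "
from station import job_done
print(job_done())"
```

```text
the job is handed in; nothing more can be done
None
```

All four rolling pins were lowered gently into their own cradles and released, and the job is handed in at about 49 s of the 112 s allowed; the last pictures show every stub in its slot, but no verdict came back.

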